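# Lay up a thali and a serving tray for the family lunch

## Task

Lay up lunch from the things in the middle of the table. The diner's round thali gets the wide katori and the deep katori, side by side on its half away from the robot so that the near half stays free for rice and rotis; the wooden serving tray gets the dabba, the small katori and the rice scoop, the scoop lying lengthwise in the tray. Set each down gently, upright and flat on the floor of its thali or tray, not on a rim or on another thing, and leave the pickle jar, the pepper mill and the salt shaker where they are.

Things in the scene. Friction and masses are not known exactly. Their poses are not given: they have to be found in the camera images.
- wide_katori_mid (a point): The wide katori. Open steel bowl, straight-sided, upright. Outer diameter 64 mm at the rim (51 mm at the foot), 28 mm high, wall 2.5 mm. The broadest of the three katoris, and shallow. Loose, about 70 g. The point is on its axis, half-way up (14 mm over the foot); z is up along its axis.
- deep_katori_mid (a point): The deep katori. Open steel bowl, straight-sided, upright. Outer diameter 52 mm at the rim (42 mm at the foot), 50 mm high, wall 2.5 mm. The tallest of the three katoris, about as high as it is wide. Loose, about 80 g. The point is on its axis, half-way up (25 mm over the foot); z is up along its axis.
- small_katori_mid (a point): The small katori. Open steel bowl, straight-sided, upright. Outer diameter 42 mm at the rim (34 mm at the foot), 22 mm high, wall 2.5 mm. The smallest of the three katoris in diameter and height. Loose, about 40 g. The point is on its axis, half-way up (11 mm over the foot); z is up along its axis.
- dabba_mid (a point): The dabba: a closed steel cylinder with a ribbed steel twist cap, diameter 58 mm, 66 mm high with its cap (the cap is the top 17 mm and no wider than the body). Loose, about 220 g. The point is on its axis, half-way up (33 mm over the foot); z is up along its axis.
- scoop_mid (a point): Grey plastic rice scoop lying flat, loose, 60 g. Point: its balance point, on the handle just behind the blade, on the centre line, 7 mm over the underside; x along the scoop towards the blade, z up. Dished blade 56 mm wide, edges 11 mm high, ends 108 mm ahead of the point. Handle a straight bar 18 mm wide, 14 mm high, back to 109 mm behind the point. Blade edges begin 16 mm ahead of the point.
- thali: The round steel plate, fixed, left or right of the stock. Outer diameter 250 mm, rim 16 mm high, flat floor 218 mm in diameter, its upper face 3 mm over the table. Origin on the table under its centre; its x axis points straight away from the robot's side of the table, y to the robot's left, z up: its half away from the robot is the one with x above 0.
- tray: The wooden serving tray, fixed, on the other side of the stock, turned by up to 0.2 rad. Outside 270 mm (its x, lengthwise) by 200 mm (its y); rim 22 mm high, 8 mm thick; floor inside 254 by 184 mm, its upper face 8 mm over the table. Steel handles on the two short ends arch up to 40 mm over the table, outside the floor. Origin on the table under its centre, z up.
- pickle_jar_mid (a point): Bystander: amber glass pickle jar with a yellow lid, diameter 48 mm, 64 mm high, standing among the stock. Loose, about 160 g. The point is on its axis, 32 mm over its foot.
- pepper_mill_mid (a point): Bystander: turned dark-wood pepper mill, diameter 42 mm, 68 mm high, standing among the stock. Loose, about 120 g. The point is on its axis, 34 mm over its foot.
- salt_shaker_mid (a point): Bystander: white ceramic salt shaker, tapered, diameter 36 mm at the foot, 56 mm high, standing nearest to or farthest from the robot in the stock. Loose, about 100 g. The point is on its axis, 28 mm over its foot.
Things that resemble listed ones, but are neither listed nor needed, are in the scene too. Leave any green look-alike of the part that bears wide_katori_mid alone.

How it is judged (in metres and radians):
At the end, for the whole second after the job is handed in: Wide and deep katori on the thali floor, centres 20 mm or more into its far half, within 82/86 mm of its centre; dabba, small katori and scoop on the tray floor inside the rim, scoop within 0.3 rad of lengthwise. All upright or flat (0.08 rad, height within 4 mm) and at rest (z of wide_katori_mid in the frame of thali between 0.013 and 0.021 m and angle between each of wide_katori_mid, deep_katori_mid, small_katori_mid, dabba_mid, scoop_mid's own z axis and vertical below 0.08 rad and linear speed of each of wide_katori, deep_katori, small_katori, dabba, scoop below 0.02 m/s and angular speed of each of wide_katori, deep_katori, small_katori, dabba, scoop below 0.2 rad/s and horizontal distance between wide_katori_mid and thali below 0.082 m and x of each of wide_katori_mid, deep_katori_mid in the frame of thali above 0.02 m and z of deep_katori_mid in the frame of thali between 0.024 and 0.032 m and horizontal distance between deep_katori_mid and thali below 0.086 m and z of small_katori_mid in the frame of tray between 0.015 and 0.023 m and x of small_katori_mid in the frame of tray between -0.112 and 0.112 m and y of small_katori_mid in the frame of tray between -0.077 and 0.077 m and z of dabba_mid in the frame of tray between 0.037 and 0.045 m and x of dabba_mid in the frame of tray between -0.104 and 0.104 m and y of dabba_mid in the frame of tray between -0.069 and 0.069 m and z of scoop_mid in the frame of tray between 0.011 and 0.019 m and x of scoop_mid in the frame of tray between -0.022 and 0.022 m and y of scoop_mid in the frame of tray between -0.068 and 0.068 m and angle between the x axis of scoop_mid and the x axis of tray, either way round below 0.3 rad); the robot touches nothing.
It fails at once if the pickle jar was pushed more than 20 mm or knocked over (distance of pickle_jar_mid from where it was at the start of the episode above 0.02 m or angle between pickle_jar_mid's own z axis and vertical above 0.5 rad).
It fails at once if the pepper mill was pushed more than 20 mm or knocked over (distance of pepper_mill_mid from where it was at the start of the episode above 0.02 m or angle between pepper_mill_mid's own z axis and vertical above 0.5 rad).
It fails at once if the salt shaker was pushed more than 20 mm or knocked over (distance of salt_shaker_mid from where it was at the start of the episode above 0.02 m or angle between salt_shaker_mid's own z axis and vertical above 0.5 rad).
It fails at once if something was dropped on to the thali (from 4 cm or more) instead of set down ((horizontal distance between wide_katori_mid and thali below 0.1 m and z of wide_katori_mid in the frame of thali below 0.029 m and linear speed of wide_katori above 0.8 m/s) or (horizontal distance between deep_katori_mid and thali below 0.1 m and z of deep_katori_mid in the frame of thali below 0.04 m and linear speed of deep_katori above 0.8 m/s)).
It fails at once if something was dropped on to the tray (from 4 cm or more) instead of set down ((horizontal distance between small_katori_mid and tray below 0.12 m and z of small_katori_mid in the frame of tray below 0.031 m and linear speed of small_katori above 0.8 m/s) or (horizontal distance between dabba_mid and tray below 0.12 m and z of dabba_mid in the frame of tray below 0.053 m and linear speed of dabba above 0.8 m/s) or (horizontal distance between scoop_mid and tray below 0.12 m and z of scoop_mid in the frame of tray below 0.027 m and linear speed of scoop above 0.8 m/s)).
It also fails if it takes over 128 s, if anything falls off the work surface, if the arm or the gripper's body presses on something with over 40 N, if the wrist force passes 120 N, or if a joint passes its speed limit or range.

## Robot

A 6-joint arm with a two-finger parallel gripper is mounted at the origin on the work surface. World frame = base frame: x ahead of the robot, y to its left, z up, the work surface at z = 0. Lengths are in mm, angles in degrees, forces in N, time in s.
With the tool pointing down it reaches from about 300 to 850 mm from the base axis. Payload 4.2 kg.
Tool frame: the origin (TCP) lies midway between the tips of the shut fingers; the grasp point (between the pads) lies 19 mm behind it; x points along the fingers, y is the direction in which the jaws open and shut, and the axes are right-handed (so a half turn about x gives the same grasp; the last joint's range is limited). The gripper opens to 91 mm and grips with 3 to 60 N. Pads are 32 mm wide; open, the fingers measure 118 mm over their backs; the gripper's body (76 mm by 178 mm) begins 60 mm behind the grasp point.
Start: joints at [-1.146, 18.312, 89.639, -0, 72.044, -1.146], TCP at [575.016, 0, 213.976] pointing down, gripper open.
Joint ranges: [-177.97, 177.97], [-48.28, 115.42], [12.27, 149.76], [-77.06, 257.06], [2.81, 150.46], [-146.56, 146.56]. Speed limits (degrees/s): [147.25, 147.25, 180, 180, 180, 180].

## Interface

Orientations are given as [roll, pitch, yaw] about the fixed x, y, z axes, in that order (R = Rz(yaw) Ry(pitch) Rx(roll)).
In Python, from workcell import * gives the robot as it stands.
- The arm moves only by the shell command python3 -m handwheel 'ROWS' [FORCE]. ROWS is a JSON object of lists of equal length, an entry for each row: "gripper": the closure, from 0 (fully open) to 1 (shut); "offset": the shift along the tool's x, y, z in mm, a list of three; "rot": the turn, a rotation vector about the tool's x, y, z in degrees, a list of three. A call has 1 to 5 rows; each row is the pose to reach, as a shift and turn from the pose commanded when the call began, along the tool's axes at that moment; what a row does not reach only later rows make up. A row lasts 1/12 s, in which the tool goes at most 41.7 mm and 7.16 degrees, less where a joint would pass 70% of its speed; a pose out of reach is approached as far as the arm can. A call with a gripper value outside its range is refused whole. The fingers move at their own pace and stop on an object; FORCE is the grip in N (left out, the last holds). Time passes only in rows, so rows that repeat a pose let the fingers close. It gives the time, the measured TCP pose, the force and the opening at its end, in the units of the state.
- state(): the state, without advancing time (a new reading comes with each control period).
- grab_frame(name): name is "scene" or "side" or "wrist"; returns the picture (400x640x3 uint8, red, green, blue); there is no depth.
- camera_params(name): a dict with "fx", "fy", "cx", "cy" (pixels), "k1" (the pictures are not rectified: a ray, as slopes to the right and down, at radius r is drawn at 1 + k1 r^2 times it, then the intrinsics apply), "position" and "attitude" of the camera in the world; the wrist camera has in their place "hand_eye" (4x4, takes a point from camera to tool coordinates, whose origin is the TCP and whose axes are the tool frame's). Camera axes: x right, y up, looking along -z (the intrinsics and any distortion apply to the point x, -y, -z); pixel columns grow to the right and rows downward; lengths in mm; the calibration is good to about 2 mm. A picture is of the moment at which its call begins: read the wrist's pose just before it. camera_params takes no time and is no camera call.
- job_done(): hands the job in, once; it reports no verdict.
The state is a dict: "time_s": time; "qpos": joint angles; "qvel": joint speeds; "effort": joint torques, N m; "ee_pos": TCP position; "ee_rot": TCP orientation; "force": force on the tool from outside, world axes, zero at the start; "torque": the same for the moment, N m; "gripper_width": finger opening in mm.
Only numpy, scipy, OpenCV 4.12 (cv2) and the standard library are available. Lean on these libraries where they do the work, as an engineer would, in place of code of your own. Each camera call takes 0.05 s, during which the arm holds its last target.

## Working session

There is one attempt and no reset: what is moved stays moved. The work goes in short steps, Python scripts to look and compute and a shell command to move; the robot and the scene stay as the last step left them, time stands still between calls to the robot, and variables do not carry over. Pictures are saved under pics/ and viewed, and the job is handed in when it is done.

```bash
ls; mkdir -p pics
python3 - <<'E'
from workcell import *
import cv2
print(state())
for n in ("scene","side","wrist"):
    cv2.imwrite(f"pics/{n}0.png",grab_frame(n)[:,:,::-1]); print(n,camera_params(n))
E
```

```text
pics
{'time_s': 0.0, 'qpos': array([-1.14607520e+00,  1.83500229e+01,  8.97065487e+01, -8.07416840e-05,
        7.20439628e+01, -1.14679678e+00]), 'qvel': array([-0.07553131,  0.01374609, -0.09413842,  0.05066592,  0.07186078,
       -0.00583876]), 'effort': array([-5.01459035e-04, -4.12465632e+01, -2.31973493e+01,  7.28826877e-02,
        4.58198413e-02, -1.41870069e-04]), 'ee_pos': array([5.74489601e+02, 8.92574072e-03, 2.13135541e+02]), 'ee_rot': array([-91.10304731,  89.89946561, 178.89769923]), 'force': array([0.55613835, 0.19055446, 0.82427575]), 'torque': array([-0.00133024,  0.02395504, -0.00668612]), 'gripper_width': 91.0833428182604}
scene {'fx': 419.82527460634526, 'fy': 419.82527460634526, 'cx': 322.3031691006054, 'cy': 192.49670696156807, 'k1': -0.11398548943459214, 'position': array([1034.29284754,   47.36001551,  725.03040806]), 'attitude': array([34.35565296, -0.75024908, 98.66946534])}
side {'fx': 412.71131963277764, 'fy': 412.71131963277764, 'cx': 321.52264202826535, 'cy': 207.75679363834172, 'k1': -0.10259937005033509, 'position': array([ 418.63961617, -628.39297434,  659.38379802]), 'attitude': array([ 4.67983862e+01,  2.09889798e-02, -1.31032201e+01])}
wrist {'fx': 330.85849790697864, 'fy': 330.85849790697864, 'cx': 323.9050564712562, 'cy': 199.70683505410852, 'k1': -0.019341285013267352, 'hand_eye': array([[ 1.38932387e-04,  2.70954693e-01, -9.62592092e-01,
        -1.71078569e+02],
       [ 9.99999301e-01,  1.09298279e-03,  4.51989071e-04,
        -4.48881074e-01],
       [ 1.17456515e-03, -9.62591481e-01, -2.70954352e-01,
        -7.65709991e+01],
       [ 0.00000000e+00,  0.00000000e+00,  0.00000000e+00,
         1.00000000e+00]])}
```

View pics/scene0.png

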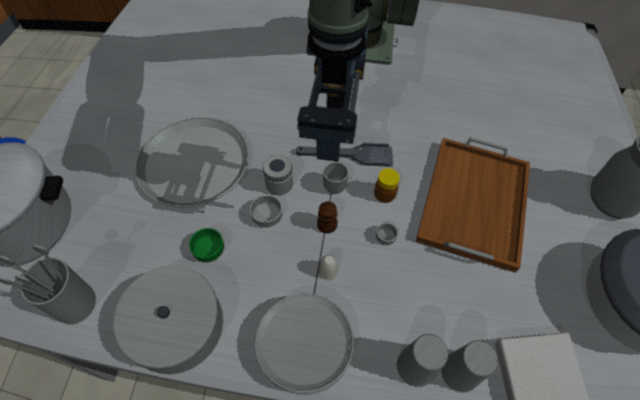

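View pics/side0.png

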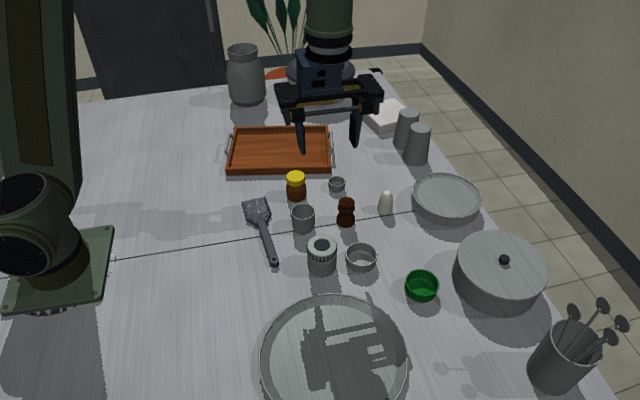

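View pics/wrist0.png

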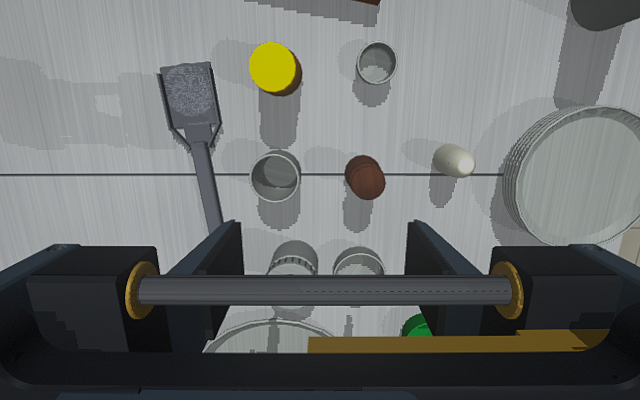

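Candidates (scene pixels):
- **Wide katori:** the steel bowl at (266,211). The green bowl at (207,245) is the look-alike.
- **Deep katori:** (335,178).
- **Small katori:** (387,233).
- **Dabba:** (278,176). The steel canisters at (425,360) and (470,365) and the pot at (165,315) are clutter.
- **Thali:** (192,160), beside the stock. The stacked plate at (305,343) is a decoy.

I'll check these choices in crops.

```bash
cat > h.py <<'E'
import numpy as np, cv2
from scipy.spatial.transform import Rotation as R
from workcell import *
def pose(s=None):
    s=s or state(); return np.array(s["ee_pos"]),R.from_euler("xyz",s["ee_rot"],degrees=True)
def cam(n,s=None):
    p=camera_params(n)
    if n=="wrist":
        t,r=pose(s); H=np.array(p["hand_eye"]); return p,t+r.apply(H[:3,3]),r.as_matrix()@H[:3,:3]
    return p,np.array(p["position"]),R.from_euler("xyz",p["attitude"],degrees=True).as_matrix()
def ray(c,u,v):
    p,o,M=c; d=np.array([(u-p["cx"])/p["fx"],(v-p["cy"])/p["fy"]]); x=d.copy()
    for _ in range(20): x=d/(1+p["k1"]*(x@x))
    return o,M@np.array([x[0],-x[1],-1])
def onz(c,u,v,z):
    o,d=ray(c,u,v); return (o+d*(z-o[2])/d[2])[:2]
def proj(c,P):
    p,o,M=c; q=(np.atleast_2d(P)-o)@M; x=np.c_[q[:,0]/-q[:,2],-q[:,1]/-q[:,2]]
    x=x*(1+p["k1"]*(x**2).sum(1))[:,None]; return np.c_[p["cx"]+p["fx"]*x[:,0],p["cy"]+p["fy"]*x[:,1]]
def crop(img,u,v,w,h,k,fn):
    c=img[v:v+h,u:u+w]; cv2.imwrite(fn,cv2.resize(c,None,fx=k,fy=k,interpolation=cv2.INTER_CUBIC))
E
python3 - <<'E'
from h import *
a=cv2.imread("pics/scene0.png"); b=cv2.imread("pics/side0.png")
crop(a,235,130,180,150,4,"pics/s1.png"); crop(b,230,160,180,130,4,"pics/d1.png")
crop(a,125,110,140,100,5,"pics/s2.png"); crop(a,410,125,130,150,4,"pics/s3.png")
E
```

```text
(no output)
```

View pics/s1.png

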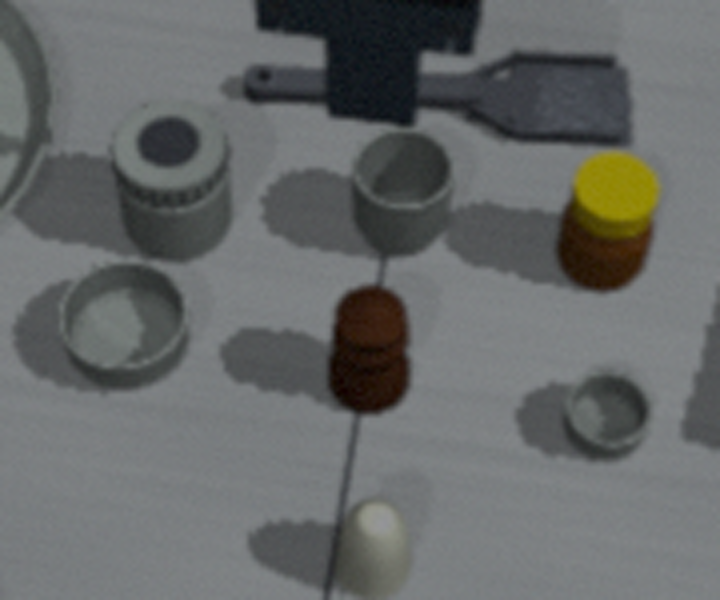

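View pics/d1.png

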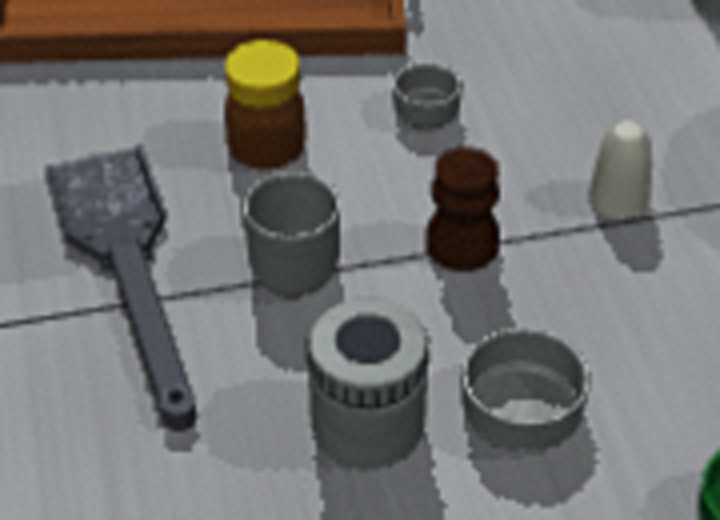

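View pics/s2.png

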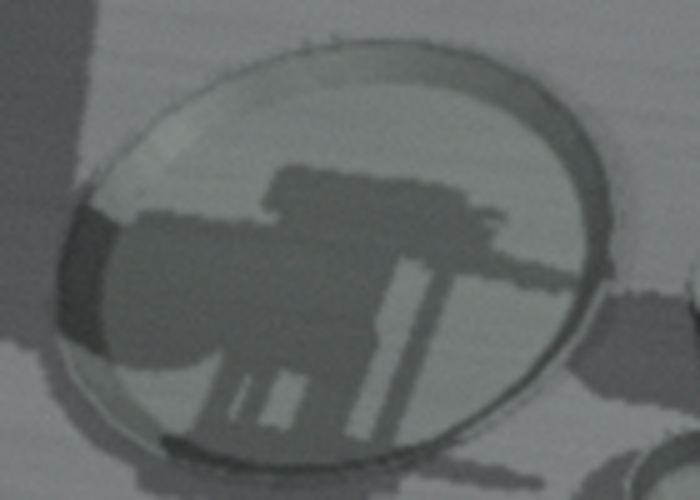

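View pics/s3.png

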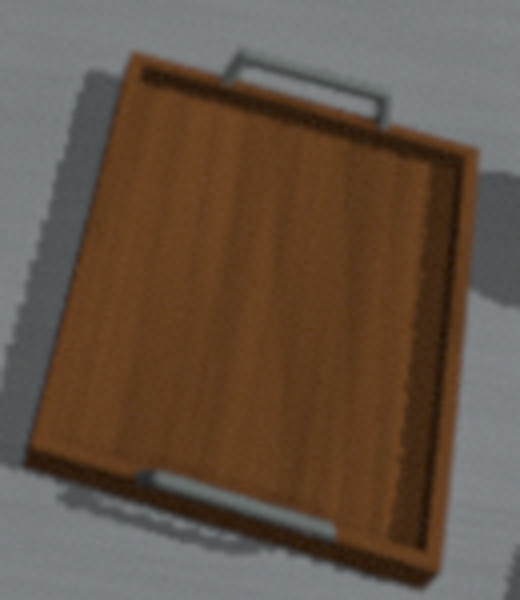

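The crops confirm the choice: the steel open bowls of three sizes, the dabba with its ribbed cap, and no second candidate for any of them. Next I compute positions from the pixels I clicked.

```bash
cat > m1.py <<'E'
from h import *
from scipy.optimize import least_squares
S=cam("scene");D=cam("side")
def px(p,o,k): return (o[0]+(p[0]+.5)/k-.5,o[1]+(p[1]+.5)/k-.5)
s=((235,130),4);d=((230,160),4)
obj={
"wide":(28,32,[(60,322),(188,322),(127,262)],[(463,382),(588,385),(525,328)]),
"deep":(50,26,[(352,180),(454,185),(405,130)],[(244,215),(340,217),(292,172)]),
"small":(22,21,[(565,412),(650,412),(610,366)],[(393,97),(462,98),(428,63)]),
"dabba":(66,29,[(110,150),(229,158),(170,100)],[(307,345),(429,347),(368,297)]),
"pickle":(64,22,[(573,190),(659,188),(615,151)],[(225,70),(300,70),(263,38)]),
}
def fit(c,pts,z,r):
    q=np.array([onz(c,*p,z) for p in pts])
    f=least_squares(lambda x:np.hypot(*(q-x).T)-r,q.mean(0)); return f.x.round(1),np.round(f.fun,1)
for n,(z,r,a,b) in obj.items():
    print(n,*fit(S,[px(p,*s) for p in a],z,r),*fit(D,[px(p,*d) for p in b],z,r))
t=((125,110),5)
print("thali",*fit(S,[px(p,*t) for p in [(57,300),(385,40),(612,215),(300,474)]],16,125))
y=((410,125),4)
Q=np.array([onz(S,*px(p,*y),22) for p in [(135,52),(478,150),(435,565),(25,450)]]);print("tray",Q.round(1),Q.mean(0).round(1))
print("sides",np.linalg.norm(Q-np.roll(Q,-1,0),axis=1), "ang",np.degrees(np.arctan2(*(Q[2]+Q[3]-Q[0]-Q[1])[::-1])))
print("scoop end",onz(S,*px((243,85),*s),7),onz(D,*px((182,428),*d),7),"blade",onz(S,*px((613,56),*s),11),onz(S,*px((628,140),*s),11),onz(D,*px((46,168),*d),11),onz(D,*px((143,145),*d),11))
print("mill foot/top",onz(S,*px((368,412),*s),0),onz(D,*px((463,268),*d),0),"salt",onz(S,*px((374,599),*s),0),onz(D,*px((620,218),*d),0))
E
python3 m1.py
```

```text
wide [ 617.4 -119.2] [-0.4 -0.4 -0.1] [ 617.4 -121.6] [-0.4 -0.4 -0.1]
deep [523.9   5.4] [0.6 0.6 0.3] [524.3   2.9] [0.8 0.8 0.5]
small [625.5 118.7] [0.1 0.1 0. ] [628.8 115.7] [2.1 2.1 1.9]
dabba [ 538.9 -109.9] [1.2 1.2 0.4] [ 538.3 -114.5] [0.3 0.3 0.1]
pickle [526.8 110.8] [-0.5 -0.5 -0.1] [528.4 109.8] [0.7 0.7 0.5]
thali [ 508. -313.] [-3.4 -3.8 -3.1 -3.3]
tray [[364.9 232.4]
 [403.6 425.6]
 [663.9 372.1]
 [631.3 176. ]] [515.9 301.5]
sides [196.96427459 265.71263808 198.74545235 272.31393603] ang -11.778879739076896
scoop end [446.32894857 -93.36179988] [445.84332918 -98.96418495] blade [394.73976578 108.90409844] [453.77772858 120.66167954] [396.35544668 107.2795087 ] [454.53274629 114.46276112]
mill foot/top [635.98439907   4.82733641] [615.39200703 -16.32058447] salt [732.7015931   21.82237785] [714.16223927   1.68214163]
```

```bash
cat > g.py <<'E'
import sys
from h import *
x,y,z,a=map(float,sys.argv[1:5]); a=np.radians(a); c,s=np.cos(a),np.sin(a)
T=np.array([[0,c,s],[0,s,-c],[-1,0,0]])
st=state();p,r=pose(st)
print("t",round(st["time_s"],2),"pos",p.round(1),"w",round(st["gripper_width"],1),"offset",r.inv().apply(np.array([x,y,z])-p).round(1),"rot",np.degrees((r.inv()*R.from_matrix(T)).as_rotvec()).round(1),"q",np.round(st["qpos"]))
E
python3 g.py 538.5 -112 120 45
python3 - <<'E'
from h import *
S=cam("scene"); print("green",onz(S,207,238,28),"plate",onz(S,305,300,16))
E
```

```text
t 0.15 pos [574.6   0.  213.3] w 91.0 offset [ 93.4 -36.  112. ] rot [-45.   -0.    0.1] q [-1. 18. 90. -0. 72. -1.]
green [ 699.07774617 -214.1283054 ] plate [784.06169314 -12.06660518]
```

```bash
python3 -m handwheel '{"gripper":[0,0,0,0,0],"offset":[[93,-36,112],[93,-36,112],[93,-36,112],[93,-36,112],[93,-36,112]],"rot":[[-45,0,0],[-45,0,0],[-45,0,0],[-45,0,0],[-45,0,0]]}' 25; python3 g.py 538.5 -112 120 45
```

```text
time_s: 0.57
ee_pos: [534.9, -114.6, 116.9]
ee_rot: [-129.5, 89.5, 176.5]
force: [-0.5, -0.8, 0.1]
gripper_width: 91.3
t 0.57 pos [ 534.9 -114.6  116.9] w 91.3 offset [-3.1  4.5 -0. ] rot [-9.  -0.4  0.4] q [-13.  21. 101.  -0.  59. -49.]
```

```bash
python3 -m handwheel '{"gripper":[0,0,0],"offset":[[0,0,0],[0,0,0],[0,0,0]],"rot":[[-9,0,0],[-9,0,0],[-9,0,0]]}' 25; python3 g.py 538.5 -112 120 45
python3 - <<'E'
from h import *
cv2.imwrite("pics/w1.png",grab_frame("wrist")[:,:,::-1])
E
```

```text
time_s: 0.82
ee_pos: [538.7, -112.2, 120.5]
ee_rot: [-151.7, 89.9, 163.1]
force: [0.6, -0.6, 0.1]
gripper_width: 91.4
t 0.82 pos [ 538.7 -112.2  120.5] w 91.4 offset [ 0.5 -0.  -0.3] rot [-0.2 -0.   0. ] q [-13.  21. 101.   0.  59. -58.]
```

View pics/w1.png

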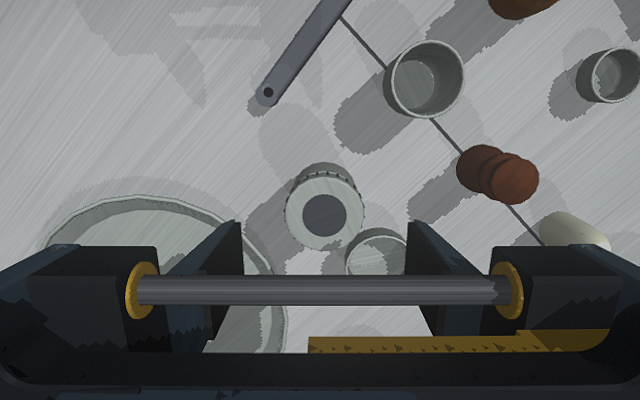

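The wrist view shows the dabba's cap centred at about (325,213), between the fingers. The right finger passes just outside the wide katori at (375,255).

Run:
```python
from h import *
c=cam("wrist")
print("dabba",onz(c,324,208,66),"capc",onz(c,324,215,66),"deep",onz(c,425,79,50),"scoopend",onz(c,262,103,14))
print(proj(c,[[538.5,-112,66],[524,4,50]]))
```

```text
dabba [ 533.50928104 -107.19884354] capc [ 537.20760133 -110.93912923] deep [521.05161994   4.70609004] scoopend [446.78725212 -90.72795528]
[[324.24052536 217.19566859]
 [427.00953551  82.93195674]]
```

```bash
python3 -m handwheel '{"gripper":[0,0,0,0,0],"offset":[[30,-1,0],[65,-1,0],[98,-1,0],[98,-1,0],[98,-1,0]],"rot":[[0,0,0],[0,0,0],[0,0,0],[0,0,0],[0,0,0]]}' 25;python3 -m handwheel '{"gripper":[0.5,0.5,0.5,0.5,0.5],"offset":[[0,0,0],[0,0,0],[0,0,0],[0,0,0],[0,0,0]],"rot":[[0,0,0],[0,0,0],[0,0,0],[0,0,0],[0,0,0]]}' 30
```

```text
time_s: 1.28
ee_pos: [537.3, -112.3, 22.0]
ee_rot: [-148.2, 89.8, 166.6]
force: [1.0, 0.8, 1.0]
gripper_width: 91.3
time_s: 1.7
ee_pos: [538.9, -112.8, 24.1]
ee_rot: [32.7, 89.9, -12.5]
force: [0.1, 0.8, 0.8]
gripper_width: 60.7
```

```bash
python3 -m handwheel '{"gripper":[0.5,0.5,0.5],"offset":[[0,0,0],[0,0,0],[0,0,0]],"rot":[[0,0,0],[0,0,0],[0,0,0]]}' 30;python3 -m handwheel '{"gripper":[0.5,0.5,0.5,0.5,0.5],"offset":[[-30,0,0],[-60,0,0],[-95,0,0],[-95,0,0],[-95,0,0]],"rot":[[0,0,0],[0,0,0],[0,0,0],[0,0,0],[0,0,0]]}' 30; python3 g.py 475 351 120 78.2
```

```text
time_s: 1.95
ee_pos: [538.9, -112.8, 23.9]
ee_rot: [38.1, 89.9, -7.1]
force: [-1.0, 1.0, 6.1]
gripper_width: 57.3
time_s: 2.37
ee_pos: [539.2, -112.9, 119.3]
ee_rot: [31.6, 89.8, -13.6]
force: [-0.8, 0.3, -3.5]
gripper_width: 57.6
t 2.37 pos [ 539.2 -112.9  119.3] w 57.6 offset [  -1.3  281.4 -374.4] rot [-33.4   0.2  -0.1] q [-13.  21. 101.  -0.  58. -58.]
```

```bash
python3 g.py 475 349 120 0
```

```text
t 2.37 pos [ 539.2 -112.9  119.3] w 57.6 offset [  -1.3  280.  -372.9] rot [44.8  0.1 -0.2] q [-13.  21. 101.  -0.  58. -58.]
```

```bash
python3 -m handwheel '{"gripper":[0.5,0.5,0.5,0.5,0.5],"offset":[[-1,22,-30],[-1,44,-60],[-1,66,-90],[-1,88,-120],[-1,110,-150]],"rot":[[7,0,0],[14,0,0],[21,0,0],[28,0,0],[35,0,0]]}' 30; python3 g.py 475 349 120 0
```

```text
time_s: 2.78
ee_pos: [509.1, 68.4, 116.6]
ee_rot: [-94.2, 89.7, -173.0]
force: [0.3, -0.7, -2.6]
gripper_width: 57.7
t 2.78 pos [509.1  68.4 116.6] w 57.7 offset [  -3.4   21.  -281.9] rot [11.2  0.   0.3] q [  6.  18. 106.  -0.  57.  -5.]
```

```bash
python3 -m handwheel '{"gripper":[0.5,0.5,0.5,0.5,0.5],"offset":[[0,4,-38],[0,8,-76],[0,12,-114],[0,16,-152],[0,20,-190]],"rot":[[5,0,0],[10,0,0],[10,0,0],[10,0,0],[10,0,0]]}' 30; python3 -m handwheel '{"gripper":[0.5,0.5,0.5],"offset":[[0,0,-38],[0,0,-76],[0,0,-80]],"rot":[[0,0,0],[0,0,0],[0,0,0]]}' 30; python3 g.py 475 349 120 0
```

```text
time_s: 3.2
ee_pos: [490.8, 258.4, 116.5]
ee_rot: [-62.6, 89.7, -151.1]
force: [1.1, -0.1, -2.1]
gripper_width: 57.9
time_s: 3.45
ee_pos: [489.4, 342.9, 116.4]
ee_rot: [-131.5, 89.8, 140.3]
force: [0.8, -0.2, -2.5]
gripper_width: 57.2
t 3.45 pos [489.4 342.9 116.4] w 57.2 offset [ -3.6 -14.2  -6.6] rot [ 1.8 -0.1  0.1] q [34. 25. 95.  0. 61. 32.]
```

```bash
python3 -m handwheel '{"gripper":[0.5,0.5,0.5],"offset":[[-1,-14,-5],[-1,-14,-5],[-1,-14,-5]],"rot":[[0,0,0],[0,0,0],[0,0,0]]}' 30; python3 g.py 475 349 120 0
python3 - <<'E'
from h import *
cv2.imwrite("pics/w2.png",grab_frame("wrist")[:,:,::-1]); cv2.imwrite("pics/s4.png",grab_frame("scene")[:,:,::-1])
c=cam("scene");
E
```

```text
time_s: 3.7
ee_pos: [475.0, 340.6, 118.5]
ee_rot: [-49.9, 89.8, -138.3]
force: [0.3, 0.1, -2.8]
gripper_width: 57.4
t 3.7 pos [475.  340.6 118.5] w 57.4 offset [-1.5  0.3 -8.4] rot [1.6 0.2 0.2] q [35. 24. 96. -0. 60. 33.]
```

View pics/w2.png

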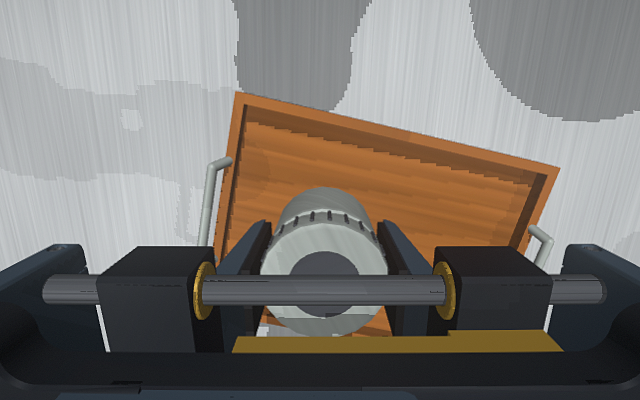

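View pics/s4.png

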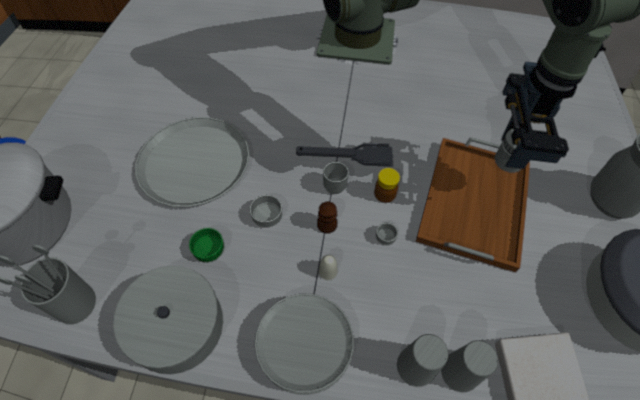

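The wrist view shows the far corners of the tray's rim at (238,92) and (558,168). I'll use them to check the tray pose.

```bash
python3 - <<'E'
from h import *
c=cam("wrist"); print(onz(c,238,92,22),onz(c,559,168,22))
E
python3 g.py 475 340 120 0
```

```text
[407.0290031  426.48230714] [669.74536417 373.67266969]
t 3.8 pos [476.4 340.6 119.4] w 57.2 offset [-0.6 -1.4  0.6] rot [1.5 0.1 0. ] q [34. 23. 96. -0. 60. 33.]
```

```bash
python3 -m handwheel '{"gripper":[0.5,0.5,0.5,0.5,0.5],"offset":[[25,0,-4],[50,0,-4],[70,0,-4],[80,0,-4],[84,0,-4]],"rot":[[0,0,0],[0,0,0],[0,0,0],[0,0,0],[0,0,0]]}' 30; python3 -m handwheel '{"gripper":[0.5,0.5],"offset":[[2,0,0],[3,0,0]],"rot":[[0,0,0],[0,0,0]]}' 30
```

```text
time_s: 4.22
ee_pos: [476.0, 344.4, 34.2]
ee_rot: [-53.1, 89.8, -141.7]
force: [0.2, 0.3, -2.9]
gripper_width: 57.3
time_s: 4.38
ee_pos: [477.5, 346.1, 33.7]
ee_rot: [120.7, 89.9, 32.2]
force: [0.2, 0.4, -2.6]
gripper_width: 57.2
```

```bash
python3 -m handwheel '{"gripper":[0.5,0.5],"offset":[[1,0,0],[1,0,0]],"rot":[[0,0,0],[0,0,0]]}' 30
```

```text
time_s: 4.55
ee_pos: [477.2, 346.3, 32.9]
ee_rot: [121.2, 89.9, 32.8]
force: [-0.3, 1.4, -2.6]
gripper_width: 57.6
```

```bash
python3 -m handwheel '{"gripper":[0.5,0.5],"offset":[[1,0,0],[1,0,0]],"rot":[[0,0,0],[0,0,0]]}' 30
```

```text
time_s: 4.72
ee_pos: [477.2, 346.4, 31.9]
ee_rot: [120.7, 89.9, 32.3]
force: [-0.6, 0.4, 0.2]
gripper_width: 57.7
```

Contact: the weight has come off the wrist. I'll release and rise.

```bash
python3 -m handwheel '{"gripper":[0.15,0.15,0.15,0.15],"offset":[[0,0,0],[0,0,0],[0,0,0],[0,0,0]],"rot":[[0,0,0],[0,0,0],[0,0,0],[0,0,0]]}' 30; python3 -m handwheel '{"gripper":[0.15,0.15,0.15,0.15,0],"offset":[[-20,0,0],[-55,0,0],[-95,0,0],[-95,0,0],[-95,0,0]],"rot":[[0,0,0],[0,0,0],[0,0,0],[0,0,0],[0,0,0]]}'; python3 g.py 617.5 -120.5 125 0
```

```text
time_s: 5.05
ee_pos: [476.7, 346.1, 31.2]
ee_rot: [117.0, 90.0, 28.5]
force: [0.6, 1.2, -0.1]
gripper_width: 77.1
time_s: 5.47
ee_pos: [478.0, 347.0, 128.7]
ee_rot: [122.6, 89.6, 34.2]
force: [-0.4, -0.7, -1.0]
gripper_width: 81.5
t 5.47 pos [478.  347.  128.7] w 81.5 offset [  2.8 126.8 471.1] rot [ 1.6 -0.2 -0.3] q [35. 23. 95. -0. 61. 33.]
```

Next is the small katori, since I'm already on this side.

```bash
python3 g.py 627 117 120 0; python3 -m handwheel '{"gripper":[0.15,0.15,0.15,0.15,0.15],"offset":[[2,21,33],[4,42,66],[6,63,99],[7,84,132],[8,105,165]],"rot":[[1,0,0],[2,0,0],[2,0,0],[2,0,0],[2,0,0]]}'; python3 g.py 627 117 120 0
```

```text
t 5.47 pos [478.  347.  128.7] w 81.5 offset [  8.7 142.7 234. ] rot [ 1.6 -0.2 -0.3] q [35. 23. 95. -0. 61. 33.]
time_s: 5.88
ee_pos: [585.6, 182.0, 116.1]
ee_rot: [-72.8, 89.8, -163.2]
force: [-0.4, 0.2, -0.9]
gripper_width: 77.6
t 5.88 pos [585.6 182.  116.1] w 77.6 offset [-4.  41.9 64.7] rot [-0.4  0.1  0.2] q [16. 26. 92. -0. 62. 17.]
```

```bash
python3 -m handwheel '{"gripper":[0.15,0.15,0.15,0.15],"offset":[[-1,20,32],[-1,38,60],[-1,38,60],[-1,38,60]],"rot":[[0,0,0],[0,0,0],[0,0,0],[0,0,0]]}'; python3 g.py 627 117 120 0;  python3 - <<'E'
from h import *
cv2.imwrite("pics/w3.png",grab_frame("wrist")[:,:,::-1])
E
```

```text
time_s: 6.22
ee_pos: [623.2, 121.9, 117.0]
ee_rot: [-84.0, 89.8, -174.6]
force: [-0.5, 0.7, 0.1]
gripper_width: 77.3
t 6.22 pos [623.2 121.9 117. ] w 77.3 offset [-3.   3.9  4.8] rot [-0.6  0.   0.2] q [10. 28. 89.  0. 63. 11.]
```

View pics/w3.png

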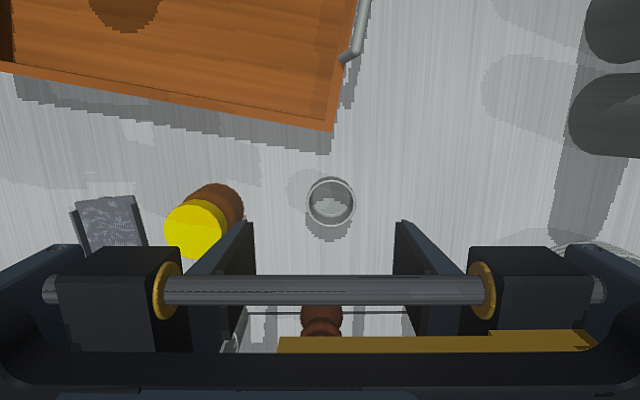

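The small katori's rim is centred at (331,202). The pickle jar's lid at (195,230) is clear of the left finger, and the tray's near corner is at (335,130).

```bash
python3 - <<'E'
from h import *
c=cam("wrist"); print(onz(c,331,201.5,22),"left/right",onz(c,306,202,22),onz(c,356,202,22),"pickle",onz(c,194,229,64), "traycorner",onz(c,334,131,20))
E
python3 g.py 627 117 4 0
```

```text
[627.55335944 123.12463097] left/right [606.59868307 122.88826143] [648.49632841 122.48878145] pickle [527.37099674 115.37539121] traycorner [630.25573766 180.96257932]
t 6.27 pos [622.5 123.1 117.3] w 77.5 offset [113.3   4.9   6.1] rot [-0.5  0.   0.2] q [10. 28. 89.  0. 63. 11.]
```

```bash
python3 -m handwheel '{"gripper":[0.15,0.15,0.15,0.15],"offset":[[0,5,3],[0,5,3],[0,5,3],[0,5,3]],"rot":[[0,0,0],[0,0,0],[0,0,0],[0,0,0]]}'
python3 - <<'E'
from h import *
cv2.imwrite("pics/w4.png",grab_frame("wrist")[:,:,::-1])
E
python3 g.py 627 120 4 0;python3 - <<'E'
from h import *
i=cv2.imread("pics/w4.png"); crop(i,260,150,130,110,5,"pics/w4c.png")
E
```

```text
time_s: 6.6
ee_pos: [628.1, 121.5, 119.0]
ee_rot: [-118.4, 90.0, 151.2]
force: [-0.5, -0.6, -0.3]
gripper_width: 77.6
t 6.65 pos [628.1 121.4 119. ] w 77.3 offset [115.   -1.1   1.4] rot [-0.4 -0.   0. ] q [10. 28. 88.  0. 64. 10.]
```

View pics/w4c.png

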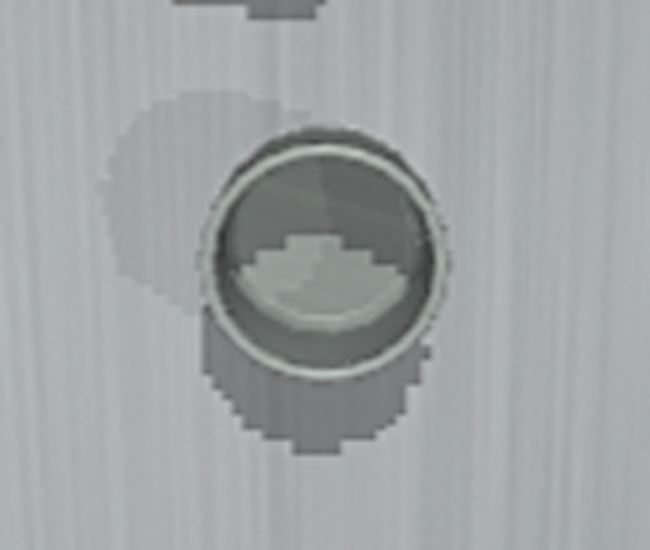

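Run:
```python
from h import *
c=cam("wrist"); print(onz(c,324.4,202,22)); print(pose()[0])
```

```text
[627.9389135  120.45572157]
[628.10718736 121.36302094 119.0406563 ]
```

Centred within 1 mm, so I'll descend, grip, then lift.

```bash
python3 -m handwheel '{"gripper":[0.15,0.15,0.15,0.15,0.15],"offset":[[38,0,1],[76,0,1],[105,0,1],[115,0,1],[115,0,1]],"rot":[[0,0,0],[0,0,0],[0,0,0],[0,0,0],[0,0,0]]}' 12; python3 -m handwheel '{"gripper":[0.7,0.7,0.7,0.7,0.7],"offset":[[0,0,0],[0,0,0],[0,0,0],[0,0,0],[0,0,0]],"rot":[[0,0,0],[0,0,0],[0,0,0],[0,0,0],[0,0,0]]}' 12;python3 -m handwheel '{"gripper":[0.7,0.7,0.7,0.7,0.7],"offset":[[0,0,0],[0,0,0],[0,0,0],[0,0,0],[0,0,0]],"rot":[[0,0,0],[0,0,0],[0,0,0],[0,0,0],[0,0,0]]}' 12
```

```text
time_s: 7.07
ee_pos: [626.9, 119.7, 2.8]
ee_rot: [-80.2, 89.8, -170.6]
force: [-0.4, 0.2, 0.5]
gripper_width: 77.5
time_s: 7.48
ee_pos: [628.8, 119.6, 4.6]
ee_rot: [99.4, 89.9, 9.0]
force: [-0.0, 0.2, 0.0]
gripper_width: 47.2
time_s: 7.9
ee_pos: [628.7, 119.6, 4.3]
ee_rot: [101.5, 90.0, 11.0]
force: [-0.3, 0.8, 3.5]
gripper_width: 40.2
```

```bash
python3 -m handwheel '{"gripper":[0.7,0.7,0.7,0.7,0.7],"offset":[[-15,0,0],[-40,0,0],[-75,0,0],[-105,0,0],[-110,0,0]],"rot":[[0,0,0],[0,0,0],[0,0,0],[0,0,0],[0,0,0]]}' 12; python3 -m handwheel '{"gripper":[0.7,0.7,0.7],"offset":[[0,0,0],[0,0,0],[0,0,0]],"rot":[[0,0,0],[0,0,0],[0,0,0]]}'
python3 - <<'E'
from h import *
i=grab_frame("wrist")[:,:,::-1]; crop(i,160,120,340,240,2,"pics/w5.png")
E
python3 g.py 574 332 120 0
```

```text
time_s: 8.32
ee_pos: [631.6, 120.1, 119.6]
ee_rot: [100.1, 89.4, 9.7]
force: [0.0, 1.4, 0.2]
gripper_width: 40.2
time_s: 8.57
ee_pos: [627.1, 119.3, 111.8]
ee_rot: [-79.3, 89.8, -169.8]
force: [-0.4, -0.7, -1.3]
gripper_width: 40.6
t 8.62 pos [627.1 119.3 111.7] w 40.3 offset [  -8.3  -54.8 -212.3] rot [-0.5  0.   0.2] q [10. 28. 89. -0. 63. 10.]
```

View pics/w5.png

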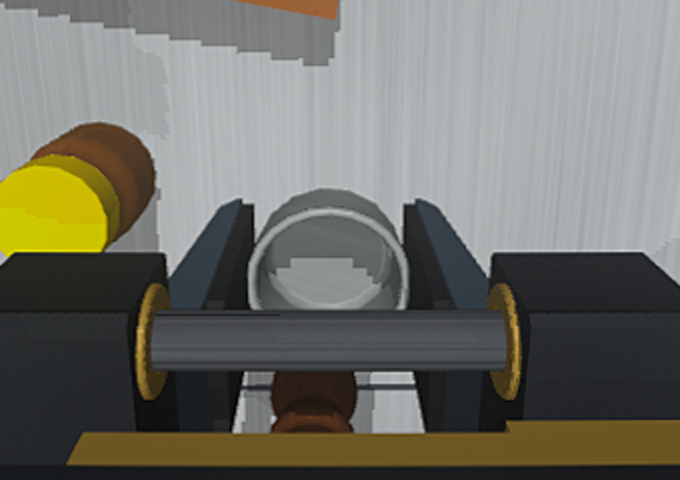

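The small katori is held level. Moving it to tray (50,36), which is world (575,328).

```bash
python3 -m handwheel '{"gripper":[0.7,0.7,0.7,0.7,0.7],"offset":[[-5,-9,-36],[-8,-18,-72],[-8,-27,-108],[-8,-36,-144],[-8,-45,-180]],"rot":[[0,0,0],[0,0,0],[0,0,0],[0,0,0],[0,0,0]]}' ; python3 -m handwheel '{"gripper":[0.7,0.7,0.7,0.7],"offset":[[0,-7,-28],[0,-7,-28],[0,-7,-28],[0,-7,-28]],"rot":[[0,0,0],[0,0,0],[0,0,0],[0,0,0]]}' ; python3 g.py 575 328 120 0
python3 - <<'E'
from h import *
i=grab_frame("wrist")[:,:,::-1]; cv2.imwrite("pics/w6.png",i)
E
```

```text
time_s: 9.03
ee_pos: [583.6, 301.0, 120.1]
ee_rot: [-62.5, 89.8, -153.0]
force: [0.6, -0.3, -0.6]
gripper_width: 40.2
time_s: 9.37
ee_pos: [577.6, 327.2, 120.5]
ee_rot: [-46.9, 89.8, -137.3]
force: [1.0, -1.0, 0.1]
gripper_width: 40.2
t 9.37 pos [577.6 327.2 120.5] w 40.2 offset [ 0.5 -2.6 -0.8] rot [-0.4  0.1  0.1] q [29. 30. 85. -0. 66. 29.]
```

View pics/w6.png

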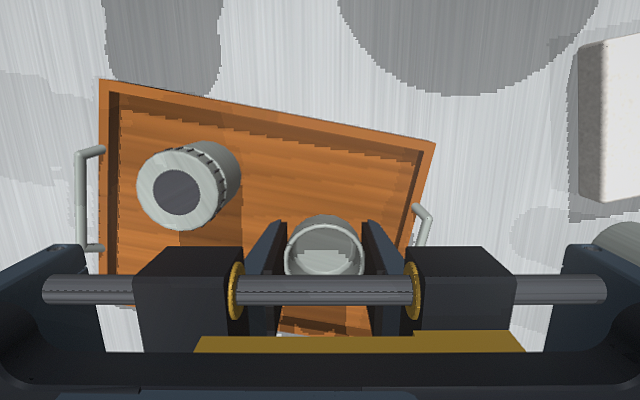

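The dabba stands upright in the tray at (175,195), and the katori is over a free part of the floor. Lowering.

```bash
python3 -m handwheel '{"gripper":[0.7,0.7,0.7,0.7,0.7],"offset":[[30,-2,0],[65,-2,0],[92,-2,0],[103,-2,0],[105,-2,0]],"rot":[[0,0,0],[0,0,0],[0,0,0],[0,0,0],[0,0,0]]}' ; python3 -m handwheel '{"gripper":[0.7,0.7,0.7],"offset":[[0,0,0],[1,0,0],[1,0,0]],"rot":[[0,0,0],[0,0,0],[0,0,0]]}'; python3 -m handwheel '{"gripper":[0.7,0.7],"offset":[[1,0,0],[1,0,0]],"rot":[[0,0,0],[0,0,0]]}'
```

```text
time_s: 9.83
ee_pos: [574.8, 325.7, 14.1]
ee_rot: [-59.0, 89.7, -149.6]
force: [0.0, 0.5, -1.4]
gripper_width: 40.5
time_s: 10.08
ee_pos: [577.5, 328.4, 18.0]
ee_rot: [118.4, 89.8, 27.9]
force: [-0.4, 0.2, 0.1]
gripper_width: 40.6
time_s: 10.25
ee_pos: [576.7, 328.3, 16.1]
ee_rot: [118.2, 89.9, 27.7]
force: [0.3, -0.2, -0.9]
gripper_width: 40.4
```

```bash
python3 -m handwheel '{"gripper":[0.7,0.7,0.7],"offset":[[1,0,0],[2,0,0],[2,0,0]],"rot":[[0,0,0],[0,0,0],[0,0,0]]}';python3 -m handwheel '{"gripper":[0.7,0.7,0.7],"offset":[[1,0,0],[1.5,0,0],[1.5,0,0]],"rot":[[0,0,0],[0,0,0],[0,0,0]]}'
```

```text
time_s: 10.5
ee_pos: [576.0, 328.0, 12.9]
ee_rot: [-31.3, 90.0, -121.7]
force: [0.2, -0.1, -0.6]
gripper_width: 40.5
time_s: 10.75
ee_pos: [576.2, 328.0, 12.3]
ee_rot: [118.7, 90.0, 28.2]
force: [-1.9, -0.5, 4.4]
gripper_width: 40.4
```

Contact. Release and rise.

```bash
python3 -m handwheel '{"gripper":[0.3,0.3,0.3,0.3],"offset":[[0,0,0],[0,0,0],[0,0,0],[0,0,0]],"rot":[[0,0,0],[0,0,0],[0,0,0],[0,0,0]]}' 12; python3 -m handwheel '{"gripper":[0.3,0.3,0.3,0.3,0],"offset":[[-15,0,0],[-45,0,0],[-85,0,0],[-105,0,0],[-105,0,0]],"rot":[[0,0,0],[0,0,0],[0,0,0],[0,0,0],[0,0,0]]}'; python3 g.py 617.5 -120.5 120 0
python3 - <<'E'
from h import *
i=grab_frame("wrist")[:,:,::-1]; cv2.imwrite("pics/w7.png",i)
i=grab_frame("scene")[:,:,::-1]; crop(i,240,120,300,170,2.5,"pics/s5.png")
E
```

```text
time_s: 11.08
ee_pos: [576.1, 327.9, 11.2]
ee_rot: [-48.0, 90.0, -138.5]
force: [-0.1, -0.2, 0.7]
gripper_width: 62.7
time_s: 11.5
ee_pos: [579.2, 329.6, 122.4]
ee_rot: [119.2, 89.4, 28.7]
force: [-0.6, 0.2, 0.7]
gripper_width: 68.1
t 11.5 pos [579.2 329.6 122.4] w 68.1 offset [4.000e-01 4.190e+01 4.498e+02] rot [-0.5 -0.3 -0.6] q [29. 30. 85.  0. 65. 29.]
```

View pics/w7.png

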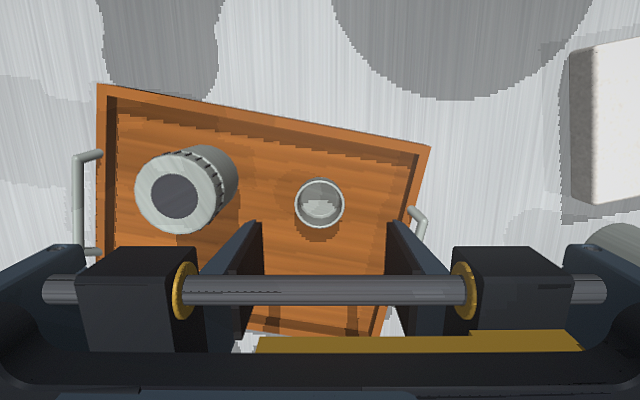

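View pics/s5.png

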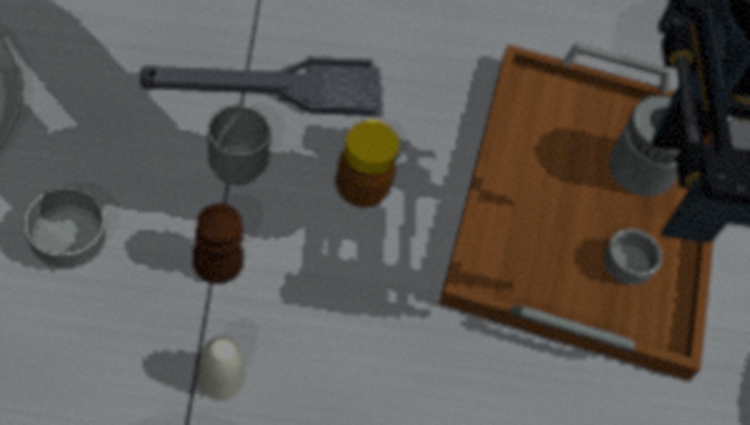

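Both sit upright in the tray, and the tray's near half is free for the scoop. The scoop is next, so I'll go above its handle and look again.

```bash
python3 g.py 440 0 130 6;  python3 -m handwheel '{"gripper":[0.3,0.3,0.3,0.3,0.3],"offset":[[-6,-17,39],[-8,-34,78],[-8,-51,117],[-8,-68,156],[-8,-85,195]],"rot":[[0,0,0],[0,0,0],[0,0,0],[0,0,0],[0,0,0]]}' ; python3 -m handwheel '{"gripper":[0.3,0.3,0.3,0.3,0.3],"offset":[[0,-17,39],[0,-34,78],[0,-50,117],[0,-50,130],[0,-50,130]],"rot":[[-6,0,0],[-6,0,0],[-6,0,0],[-6,0,0],[-6,0,0]]}' ;python3 g.py 440 0 130 6
```

```text
t 11.6 pos [576.4 328.1 117.1] w 75.8 offset [ -13.3 -133.7  329.1] rot [-6.5 -0.  -0.1] q [29. 30. 85. -0. 65. 29.]
time_s: 12.02
ee_pos: [489.1, 136.2, 122.4]
ee_rot: [-71.8, 89.8, -162.2]
force: [-0.1, 0.1, 0.2]
gripper_width: 63.6
time_s: 12.43
ee_pos: [438.0, 5.8, 123.0]
ee_rot: [-83.9, 89.8, -168.6]
force: [0.9, 1.5, -0.0]
gripper_width: 63.7
t 12.43 pos [438.    5.8 123. ] w 63.7 offset [-7.   1.4  6. ] rot [-0.7  0.   0.2] q [ -1.  11. 114.  -0.  55.  -6.]
```

```bash
python3 -m handwheel '{"gripper":[0.3,0.3,0.3,0.3],"offset":[[-6,0,5],[-6,0,5],[-6,0,5],[-6,0,5]],"rot":[[0,0,0],[0,0,0],[0,0,0],[0,0,0]]}'
python3 - <<'E'
from h import *
i=grab_frame("wrist")[:,:,::-1]; cv2.imwrite("pics/w8.png",i); print(pose()[0],state()["ee_rot"])
E
```

```text
time_s: 12.77
ee_pos: [441.4, 4.4, 130.2]
ee_rot: [-149.8, 90.0, 125.8]
force: [0.1, 0.5, -0.2]
gripper_width: 63.7
[441.21993337   4.3430358  130.20211412] [-121.44209356   89.97884608  154.192144  ]
```

View pics/w8.png

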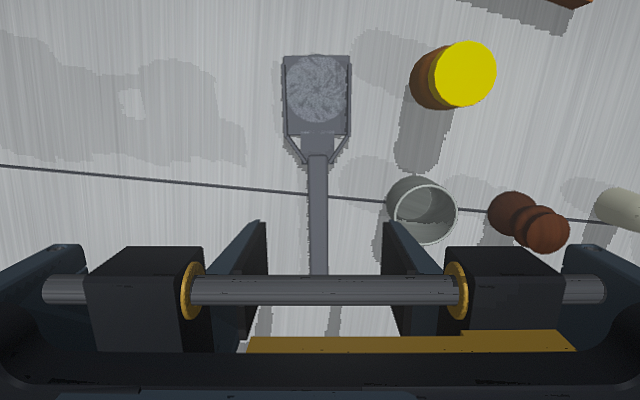

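The scoop runs nearly straight up the picture, with its blade end at (318,55), the blade edges starting at (318,163) and the handle at (318,250). It lines up with the jaws.

Run:
```python
from h import *
c=cam("wrist"); print("R",c[2].round(3)[:, 0])
a=onz(c,318,56,9);b=onz(c,318,162,11);h1=onz(c,318,170,14);h2=onz(c,318.5,268,14)
print(a,b,h1,h2)
u=(h1-h2)/np.linalg.norm(h1-h2);print("yaw",np.degrees(np.arctan2(u[1],u[0])),"pt from blade",a-108*u,"from edges",b-16*u)
u=(a-h2)/np.linalg.norm(a-h2);print("yaw",np.degrees(np.arctan2(u[1],u[0])))
```

```text
R [ 0.995  0.097 -0.   ]
[424.45104007 120.12007372] [432.55384871  33.17087683] [433.2157457   26.60151972] [442.46183421 -68.10048948]
yaw 95.57631387001025 pt from blade [434.94555813  12.63116689] from edges [434.10859213  17.24659434]
yaw 95.46598091168926
```

```bash
python3 g.py 435.3 8 3 5.5
```

```text
t 12.82 pos [441.2   4.3 130.2] w 63.7 offset [127.2  -5.5  -4.2] rot [ 0.1 -0.   0. ] q [ -1.  11. 113.   0.  56.  -7.]
```

```bash
python3 -m handwheel '{"gripper":[0.3,0.3,0.3,0.3,0.3],"offset":[[35,-5.5,-4],[70,-5.5,-4],[100,-5.5,-4],[118,-5.5,-4],[124,-5.5,-4]],"rot":[[0,0,0],[0,0,0],[0,0,0],[0,0,0],[0,0,0]]}' ; python3 -m handwheel '{"gripper":[0.3,0.3,0.3],"offset":[[0,0,0],[1,0,0],[1,0,0]],"rot":[[0,0,0],[0,0,0],[0,0,0]]}'; python3 g.py 435.3 8 3 5.5
```

```text
time_s: 13.23
ee_pos: [433.0, 7.6, 3.8]
ee_rot: [-96.8, 89.7, 178.8]
force: [-0.7, 0.4, -0.4]
gripper_width: 63.9
time_s: 13.48
ee_pos: [436.3, 7.1, 6.4]
ee_rot: [84.2, 89.9, -0.3]
force: [-0.9, 0.0, 0.5]
gripper_width: 64.2
t 13.48 pos [436.3   7.1   6.4] w 64.2 offset [ 3.4 -1.  -1. ] rot [ 0.1  0.  -0.1] q [ -1.  21. 123.   0.  36.  -6.]
```

```bash
python3 -m handwheel '{"gripper":[0.9,0.9,0.9,0.9,0.9],"offset":[[2,0,0],[3,0,0],[3,0,0],[3,0,0],[3,0,0]],"rot":[[0,0,0],[0,0,0],[0,0,0],[0,0,0],[0,0,0]]}' 25; python3 -m handwheel '{"gripper":[0.9,0.9,0.9,0.9,0.9],"offset":[[0,0,0],[0,0,0],[0,0,0],[0,0,0],[0,0,0]],"rot":[[0,0,0],[0,0,0],[0,0,0],[0,0,0],[0,0,0]]}' 25
```

```text
time_s: 13.9
ee_pos: [435.3, 6.9, 2.7]
ee_rot: [85.1, 90.0, 0.6]
force: [0.7, 0.4, 0.2]
gripper_width: 33.2
time_s: 14.32
ee_pos: [435.2, 6.9, 2.5]
ee_rot: [76.3, 90.0, -8.2]
force: [0.3, 0.2, 1.8]
gripper_width: 17.4
```

```bash
python3 -m handwheel '{"gripper":[0.9,0.9,0.9,0.9,0.9],"offset":[[-15,0,0],[-40,0,0],[-75,0,0],[-105,0,0],[-112,0,0]],"rot":[[0,0,0],[0,0,0],[0,0,0],[0,0,0],[0,0,0]]}' 25; python3 -m handwheel '{"gripper":[0.9,0.9,0.9],"offset":[[0,0,0],[0,0,0],[0,0,0]],"rot":[[0,0,0],[0,0,0],[0,0,0]]}'
python3 - <<'E'
from h import *
i=grab_frame("wrist")[:,:,::-1]; cv2.imwrite("pics/w9.png",i)
i=grab_frame("side")[:,:,::-1]; crop(i,180,100,240,170,3,"pics/d2.png")
E
python3 g.py 510 259 120 78.5
```

```text
time_s: 14.73
ee_pos: [438.0, 6.9, 118.6]
ee_rot: [84.2, 89.5, -0.3]
force: [0.3, 0.6, -0.6]
gripper_width: 17.8
time_s: 14.98
ee_pos: [433.7, 6.9, 112.9]
ee_rot: [-96.0, 89.8, 179.6]
force: [-0.6, 0.4, -0.5]
gripper_width: 17.9
t 15.08 pos [433.9   6.9 112.8] w 17.7 offset [  -7.4  100.1 -243.5] rot [-73.   -0.2   0.2] q [ -1.  11. 116.  -0.  53.  -6.]
```

View pics/w9.png

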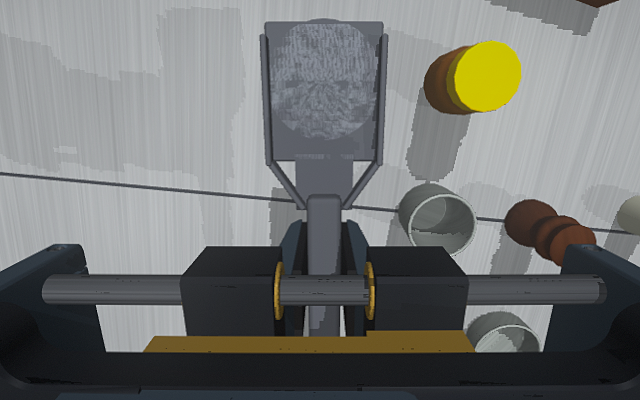

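View pics/d2.png

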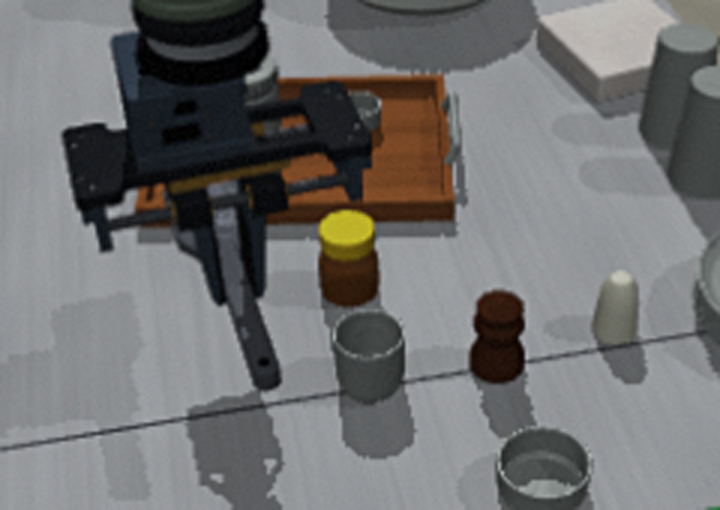

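```bash
python3 g.py 516.6 257.5 120 78.5; python3 -m handwheel '{"gripper":[0.9,0.9,0.9,0.9,0.9],"offset":[[-3,11,-24],[-7,22,-48],[-7,33,-72],[-7,44,-96],[-7,53,-120]],"rot":[[-7,0,0],[-14,0,0],[-21,0,0],[-28,0,0],[-35,0,0]]}';python3 g.py 516.6 257.5 120 78.5
```

```text
t 15.08 pos [433.9   6.9 112.8] w 17.7 offset [  -7.5  106.5 -241.4] rot [-73.   -0.2   0.2] q [ -1.  11. 116.  -0.  53.  -6.]
time_s: 15.5
ee_pos: [476.3, 132.6, 120.2]
ee_rot: [-114.2, 89.9, -163.4]
force: [0.5, 1.0, -0.8]
gripper_width: 17.9
t 15.5 pos [476.3 132.6 120.2] w 17.9 offset [  0.  112.3 -68. ] rot [-37.6  -0.1   0.1] q [ 14.  16. 108.  -0.  56. -27.]
```

```bash
python3 -m handwheel '{"gripper":[0.9,0.9,0.9,0.9,0.9],"offset":[[0,22,-14],[0,44,-27],[0,66,-41],[0,88,-54],[0,110,-67]],"rot":[[-7,0,0],[-14,0,0],[-21,0,0],[-28,0,0],[-35,0,0]]}';python3 -m handwheel '{"gripper":[0.9,0.9,0.9],"offset":[[0,0,0],[0,0,0],[0,0,0]],"rot":[[-3,0,0],[-3,0,0],[-3,0,0]]}';python3 g.py 516.6 257.5 120 78.5
```

```text
time_s: 15.92
ee_pos: [515.9, 254.9, 119.7]
ee_rot: [-139.2, 89.8, -153.3]
force: [-0.6, -0.2, -0.5]
gripper_width: 17.6
time_s: 16.17
ee_pos: [515.5, 253.6, 119.9]
ee_rot: [-139.4, 89.8, -150.9]
force: [0.5, 0.7, -0.1]
gripper_width: 18.0
t 16.17 pos [515.5 253.6 119.9] w 18.0 offset [-0.1  4.1  0.3] rot [-0.  -0.1  0.1] q [ 25.  23.  98.  -0.  60. -53.]
```

Run:
```python
from h import *
i=grab_frame("wrist")[:,:,::-1]; cv2.imwrite("pics/w10.png",i)
i=grab_frame("scene")[:,:,::-1]; crop(i,360,60,240,220,2.5,"pics/s6.png")
```

```text
(no output)
```

View pics/w10.png

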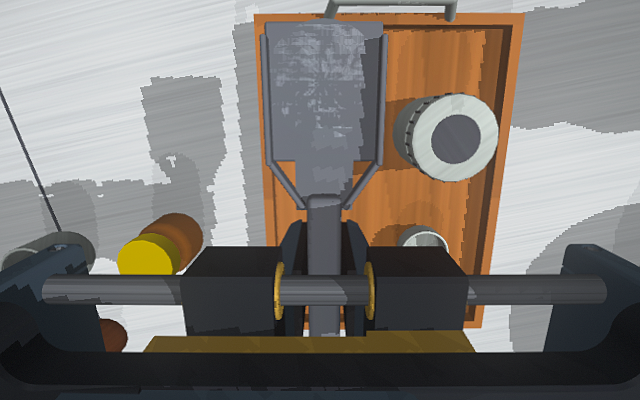

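View pics/s6.png

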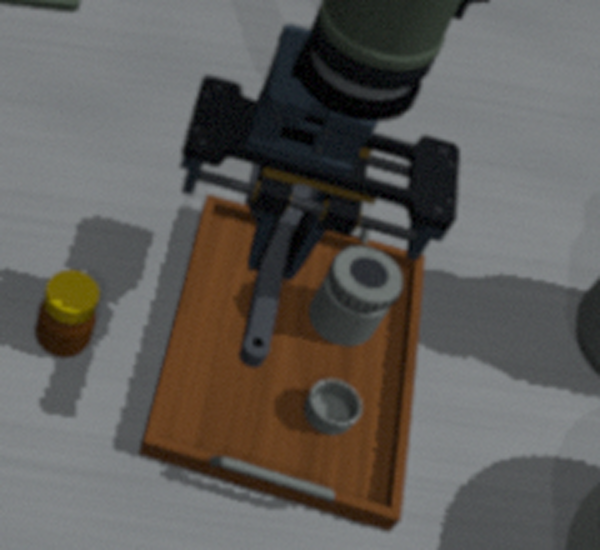

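Run:
```python
from h import *
c=cam("wrist"); Q=np.array([onz(c,254,15,22),onz(c,523,13,22)]);print(Q, np.degrees(np.arctan2(*(Q[1]-Q[0])[::-1])),np.linalg.norm(Q[1]-Q[0]))
e=np.array([.98,-.199]);n=np.array([.199,.98]); o=Q.mean(0)+135*e; print("tray origin",o)
# blade tip in hand; tip z = TCP+~6
a=onz(c,324,22,126); print("blade end",a)
for nm,P in (("mid",a+108*e),("end",a)): d=P-o; print(nm,d@e,d@n)
```

```text
[[365.60290887 231.07344093]
 [403.61816871 426.1676666 ]] 78.9737453948008 198.76346965711954
tray origin [516.91053879 301.75555376]
blade end [403.78948794 276.00428738]
mid 2.2659801723941793 -47.747330178895155
end -105.73412782760585 -47.74733017889517
```

```bash
python3 -m handwheel '{"gripper":[0.9,0.9,0.9,0.9,0.9],"offset":[[30,4,0],[60,4,0],[85,4,0],[100,4,0],[104,4,0]],"rot":[[0,0,0],[0,0,0],[0,0,0],[0,0,0],[0,0,0]]}';python3 -m handwheel '{"gripper":[0.9,0.9,0.9],"offset":[[0,0,0],[0,0,0],[0,0,0]],"rot":[[0,0,0],[0,0,0],[0,0,0]]}'
```

```text
time_s: 16.68
ee_pos: [514.9, 256.0, 14.6]
ee_rot: [-142.3, 89.6, -153.9]
force: [-0.7, 0.0, -0.9]
gripper_width: 17.8
time_s: 16.93
ee_pos: [518.2, 258.0, 18.9]
ee_rot: [36.2, 89.8, 24.7]
force: [-0.0, -0.0, -1.0]
gripper_width: 17.2
```

```bash
python3 -m handwheel '{"gripper":[0.9,0.9,0.9,0.9],"offset":[[2,0,0],[4,0,0],[5,0,0],[5,0,0]],"rot":[[0,0,0],[0,0,0],[0,0,0],[0,0,0]]}';python3 -m handwheel '{"gripper":[0.9,0.9,0.9],"offset":[[1,0,0],[2,0,0],[2,0,0]],"rot":[[0,0,0],[0,0,0],[0,0,0]]}'
```

```text
time_s: 17.27
ee_pos: [517.1, 257.8, 12.5]
ee_rot: [16.9, 90.0, 5.5]
force: [0.3, -0.3, 0.1]
gripper_width: 17.7
time_s: 17.52
ee_pos: [517.2, 257.9, 10.6]
ee_rot: [29.2, 90.0, 17.8]
force: [-0.2, -0.2, 1.1]
gripper_width: 18.0
```

```bash
python3 -m handwheel '{"gripper":[0.5,0.5,0.5,0.5],"offset":[[0.5,0,0],[0.5,0,0],[0.5,0,0],[0.5,0,0]],"rot":[[0,0,0],[0,0,0],[0,0,0],[0,0,0]]}' 25; python3 -m handwheel '{"gripper":[0.5,0.5,0.5,0.5,0],"offset":[[-15,0,0],[-45,0,0],[-85,0,0],[-110,0,0],[-110,0,0]],"rot":[[0,0,0],[0,0,0],[0,0,0],[0,0,0],[0,0,0]]}'
python3 - <<'E'
from h import *
i=grab_frame("wrist")[:,:,::-1]; cv2.imwrite("pics/w11.png",i)
E
python3 g.py 523 4 120 0
```

```text
time_s: 17.85
ee_pos: [517.2, 257.8, 9.9]
ee_rot: [-36.3, 90.0, -47.8]
force: [0.2, -0.2, -0.5]
gripper_width: 41.7
time_s: 18.27
ee_pos: [520.6, 259.5, 126.1]
ee_rot: [36.7, 89.3, 25.3]
force: [1.3, 0.3, 1.1]
gripper_width: 50.1
t 18.32 pos [519.  258.7 123.2] w 53.4 offset [   2.4 -248.9   54.5] rot [78.5  0.1 -0.4] q [ 25.  23.  97.  -0.  60. -53.]
```

View pics/w11.png

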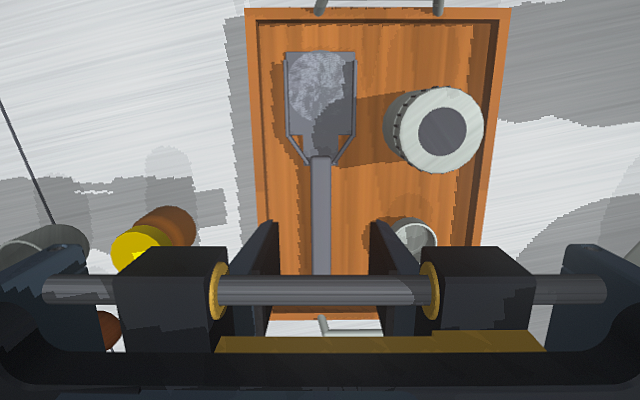

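The scoop lies flat and lengthwise in the tray, blade at (320,95) and handle running down at (322,220), clear of both rims, the dabba and the small katori. The deep katori is next.

```bash
python3 -m handwheel '{"gripper":[0.17,0.17,0.17,0.17,0.17],"offset":[[0,-30,6],[0,-60,12],[0,-90,18],[0,-120,24],[0,-150,30]],"rot":[[7,0,0],[14,0,0],[21,0,0],[28,0,0],[35,0,0]]}'; python3 g.py 523 4 120 0
```

```text
time_s: 18.73
ee_pos: [515.5, 103.4, 118.4]
ee_rot: [-121.9, 89.8, -168.7]
force: [-0.1, 0.2, 0.4]
gripper_width: 75.8
t 18.73 pos [515.5 103.4 118.4] w 75.8 offset [ -1.5 -62.6  77.6] rot [43.2 -0.   0.2] q [ 10.  19. 104.  -0.  57. -33.]
```

```bash
python3 -m handwheel '{"gripper":[0.17,0.17,0.17,0.17,0.17],"offset":[[0,-21,26],[0,-42,52],[0,-62,75],[0,-62,75],[0,-62,75]],"rot":[[7,0,0],[14,0,0],[21,0,0],[28,0,0],[35,0,0]]}';python3 -m handwheel '{"gripper":[0.17,0.17,0.17],"offset":[[0,0,0],[0,0,0],[0,0,0]],"rot":[[8,0,0],[8,0,0],[8,0,0]]}'
python3 - <<'E'
from h import *
i=grab_frame("wrist")[:,:,::-1]; cv2.imwrite("pics/w12.png",i);
c=cam("wrist"); print(c[1])
E
python3 g.py 523 4 120 0
```

```text
time_s: 19.15
ee_pos: [522.4, 5.9, 118.4]
ee_rot: [-95.7, 89.8, -177.7]
force: [-0.6, 0.0, 0.1]
gripper_width: 75.7
time_s: 19.4
ee_pos: [522.7, 7.7, 118.9]
ee_rot: [-90.9, 89.9, 179.8]
force: [-0.7, -0.3, 0.9]
gripper_width: 75.7
[521.74702983  84.40382468 290.12109258]
t 19.45 pos [522.8   7.8 119. ] w 75.4 offset [-1.   0.1  3.8] rot [ 0.7 -0.   0.1] q [ -0.  18. 104.  -0.  57.  -1.]
```

View pics/w12.png

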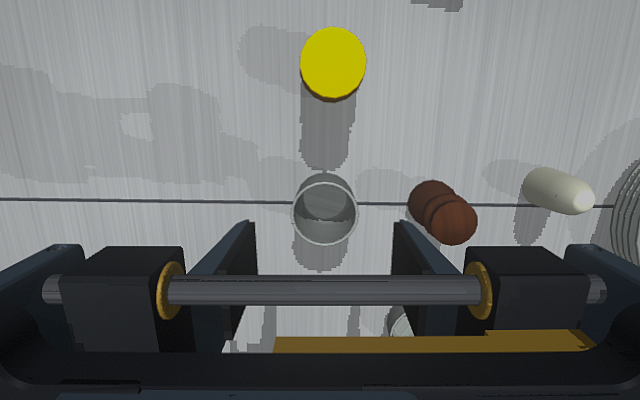

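The deep katori's rim is centred at about (325,213), between the fingers, and the mill is well to the right at (445,215).

```bash
python3 - <<'E'
from h import *
c=cam("wrist"); print(onz(c,325,213,50),"mill",onz(c,455,222,68),onz(c,430,200,15),"pick",onz(c,333,61,64))
E
python3 g.py 523 5 14 0
```

```text
[522.97535853   6.2982467 ] mill [615.59852048   6.48381675] [613.85369641   7.78598884] pick [526.76948956 112.60891706]
t 19.45 pos [522.8   7.8 119. ] w 75.4 offset [105.    0.3   2.8] rot [ 0.7 -0.   0.1] q [ -0.  18. 104.  -0.  57.  -1.]
```

```bash
python3 -m handwheel '{"gripper":[0.17,0.17,0.17,0.17,0.17],"offset":[[30,0,2],[65,0,2],[92,0,2],[103,0,2],[104,0,2]],"rot":[[0.7,0,0],[0.7,0,0],[0.7,0,0],[0.7,0,0],[0.7,0,0]]}' 15;python3 -m handwheel '{"gripper":[0.6,0.6,0.6,0.6,0.6],"offset":[[0,0,0],[0,0,0],[0,0,0],[0,0,0],[0,0,0]],"rot":[[0,0,0],[0,0,0],[0,0,0],[0,0,0],[0,0,0]]}' 15;python3 -m handwheel '{"gripper":[0.6,0.6,0.6,0.6],"offset":[[0,0,0],[0,0,0],[0,0,0],[0,0,0]],"rot":[[0,0,0],[0,0,0],[0,0,0],[0,0,0]]}' 15
```

```text
time_s: 19.87
ee_pos: [520.9, 6.0, 12.9]
ee_rot: [-90.3, 89.6, 179.7]
force: [0.0, -0.9, 0.5]
gripper_width: 75.6
time_s: 20.28
ee_pos: [524.2, 5.8, 17.1]
ee_rot: [90.3, 89.9, 0.2]
force: [-0.5, -0.5, 3.8]
gripper_width: 51.6
time_s: 20.62
ee_pos: [524.2, 5.8, 17.1]
ee_rot: [92.0, 89.9, 1.9]
force: [-1.3, 0.1, 6.6]
gripper_width: 51.9
```

```bash
python3 -m handwheel '{"gripper":[0.6,0.6,0.6,0.6,0.6],"offset":[[-15,0,0],[-40,0,0],[-75,0,0],[-100,0,0],[-105,0,0]],"rot":[[0,0,0],[0,0,0],[0,0,0],[0,0,0],[0,0,0]]}' 15;python3 -m handwheel '{"gripper":[0.6,0.6,0.6],"offset":[[0,0,0],[0,0,0],[0,0,0]],"rot":[[0,0,0],[0,0,0],[0,0,0]]}'
python3 - <<'E'
from h import *
i=grab_frame("wrist")[:,:,::-1]; crop(i,160,120,340,240,2,"pics/w13.png")
i=grab_frame("side")[:,:,::-1]; crop(i,200,60,240,200,3,"pics/d3.png")
E
python3 g.py 538 -268 120 0
```

```text
time_s: 21.03
ee_pos: [526.3, 5.8, 125.4]
ee_rot: [89.5, 89.5, -0.6]
force: [-0.4, 0.3, 0.0]
gripper_width: 51.7
time_s: 21.28
ee_pos: [522.1, 5.8, 119.2]
ee_rot: [-90.0, 89.8, 179.8]
force: [-0.4, 0.4, -1.2]
gripper_width: 52.1
t 21.38 pos [522.4   5.8 119.3] w 52.0 offset [ -0.8  16.4 273.7] rot [-0.2 -0.   0.2] q [ -1.  18. 104.  -0.  57.  -0.]
```

View pics/w13.png

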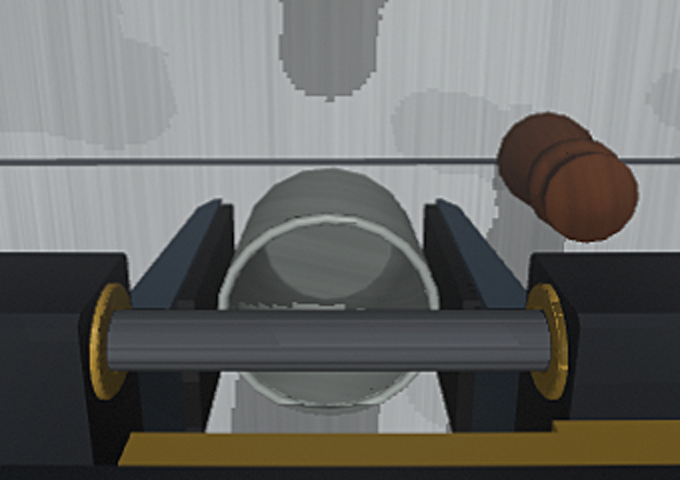

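View pics/d3.png

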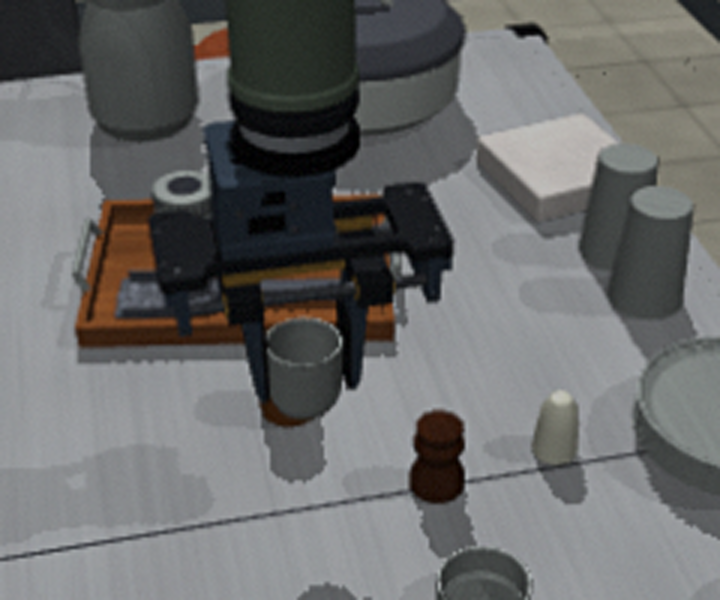

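```bash
python3 -m handwheel '{"gripper":[0.6,0.6,0.6,0.6,0.6],"offset":[[0,3,38],[0,6,76],[0,9,114],[0,12,152],[0,15,190]],"rot":[[0,0,0],[0,0,0],[0,0,0],[0,0,0],[0,0,0]]}';python3 -m handwheel '{"gripper":[0.6,0.6,0.6,0.6,0.6],"offset":[[0,2,40],[0,4,83],[0,4,83],[0,4,83],[0,4,83]],"rot":[[0,0,0],[0,0,0],[0,0,0],[0,0,0],[0,0,0]]}'
python3 - <<'E'
from h import *
i=grab_frame("wrist")[:,:,::-1]; cv2.imwrite("pics/w14.png",i)
i=grab_frame("side")[:,:,::-1]; crop(i,220,200,240,190,3,"pics/d4.png")
E
python3 g.py 541 -269 120 0
```

```text
time_s: 21.8
ee_pos: [537.3, -185.7, 119.7]
ee_rot: [-113.0, 89.9, 156.8]
force: [0.4, 1.0, -1.1]
gripper_width: 51.9
time_s: 22.22
ee_pos: [541.0, -266.8, 119.6]
ee_rot: [-128.6, 89.8, 141.2]
force: [-0.3, 0.2, -1.6]
gripper_width: 51.6
t 22.32 pos [ 541.4 -265.8  120.3] w 51.8 offset [ 0.3 -0.4  3.2] rot [-0.1 -0.1  0.1] q [-27.  25.  94.   0.  62. -27.]
```

View pics/w14.png

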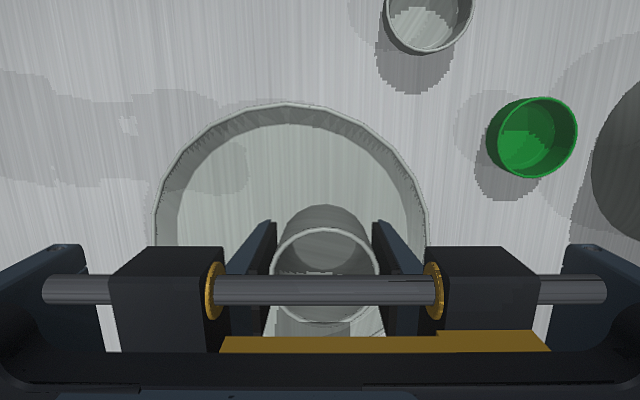

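View pics/d4.png

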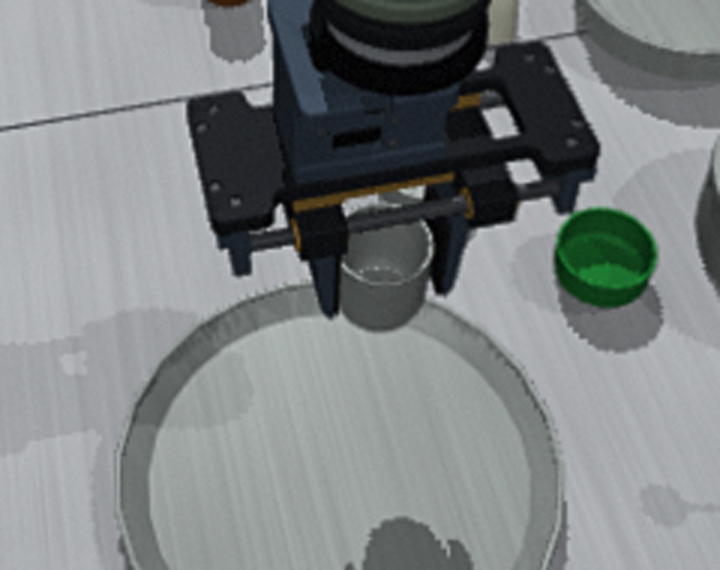

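Run:
```python
from h import *
from scipy.optimize import least_squares
c=cam("wrist");q=np.array([onz(c,u,v,16) for u,v in [(285,102),(154,215),(427,215),(200,133),(385,137)]])
f=least_squares(lambda x:np.hypot(*(q-x[:2]).T)-x[2],[508,-313,122]);print(f.x,f.fun)
f=least_squares(lambda x:np.hypot(*(q-x[:2]).T)-125,[508,-313]);print(f.x,f.fun)
D=cam("side");s=lambda x,y:(220+(x+.5)/3-.5,200+(y+.5)/3-.5)
q=np.array([onz(D,*s(*p),16) for p in [(118,465),(564,465),(150,360),(530,370),(200,310),(480,310)]])
f=least_squares(lambda x:np.hypot(*(q-x[:2]).T)-x[2],[508,-313,122]);print(f.x,f.fun)
```

```text
[ 511.37274569 -308.62270882  123.38146801] [-0.128852    0.42774238 -0.5282243  -0.63568128  0.8650152 ]
[ 511.34700226 -310.72157146] [ 0.35095698 -0.718848   -1.62904695 -0.56800097  0.88134702]
[ 514.19542994 -303.16435987  124.60840634] [-0.0238164   0.57338847  0.37570715 -1.72269119 -0.56249009  1.35990205]
```

The thali rim runs through (285,102), (154,215) and (427,215), which puts its centre near (511,-310). I'll shift 6 mm farther out and lower the deep katori.

```bash
python3 -m handwheel '{"gripper":[0.6,0.6,0.6,0.6,0.6],"offset":[[30,6,0],[60,6,0],[80,6,0],[91,6,0],[94,6,0]],"rot":[[0,0,0],[0,0,0],[0,0,0],[0,0,0],[0,0,0]]}';python3 -m handwheel '{"gripper":[0.6,0.6,0.6],"offset":[[0,0,0],[0,0,0],[0,0,0]],"rot":[[0,0,0],[0,0,0],[0,0,0]]}'
```

```text
time_s: 22.73
ee_pos: [546.6, -265.3, 24.9]
ee_rot: [-118.4, 89.8, 151.5]
force: [0.4, 0.8, -0.5]
gripper_width: 51.9
time_s: 22.98
ee_pos: [548.9, -267.6, 28.6]
ee_rot: [64.1, 89.8, -26.0]
force: [0.3, -0.6, -1.2]
gripper_width: 51.7
```

```bash
python3 -m handwheel '{"gripper":[0.6,0.6,0.6,0.6],"offset":[[2,0,0],[4,0,0],[5,0,0],[5,0,0]],"rot":[[0,0,0],[0,0,0],[0,0,0],[0,0,0]]}';python3 -m handwheel '{"gripper":[0.6,0.6,0.6],"offset":[[1,0,0],[2,0,0],[2,0,0]],"rot":[[0,0,0],[0,0,0],[0,0,0]]}'
```

```text
time_s: 23.32
ee_pos: [547.6, -267.3, 21.9]
ee_rot: [-134.4, 90.0, 135.5]
force: [0.2, -0.4, -0.8]
gripper_width: 51.8
time_s: 23.57
ee_pos: [547.9, -267.4, 20.2]
ee_rot: [56.2, 90.0, -33.9]
force: [-0.6, -0.9, 0.9]
gripper_width: 51.8
```

```bash
python3 -m handwheel '{"gripper":[0.6,0.6,0.6],"offset":[[1,0,0],[1,0,0],[1,0,0]],"rot":[[0,0,0],[0,0,0],[0,0,0]]}'
```

```text
time_s: 23.82
ee_pos: [547.8, -267.5, 20.1]
ee_rot: [51.2, 90.0, -39.0]
force: [-2.3, 0.6, 7.3]
gripper_width: 51.9
```

Firm contact at the expected height. Release and rise, then on to the wide katori.

```bash
python3 -m handwheel '{"gripper":[0.22,0.22,0.22,0.22],"offset":[[-0.7,0,0],[-0.7,0,0],[-0.7,0,0],[-0.7,0,0]],"rot":[[0,0,0],[0,0,0],[0,0,0],[0,0,0]]}' 15; python3 -m handwheel '{"gripper":[0.22,0.22,0.22,0.22,0],"offset":[[-15,0,0],[-45,0,0],[-85,0,0],[-100,0,0],[-100,0,0]],"rot":[[0,0,0],[0,0,0],[0,0,0],[0,0,0],[0,0,0]]}'
python3 - <<'E'
from h import *
i=grab_frame("wrist")[:,:,::-1]; cv2.imwrite("pics/w15.png",i)
E
python3 g.py 617.5 -120.5 120 0
```

```text
time_s: 24.15
ee_pos: [547.8, -267.2, 19.4]
ee_rot: [-143.0, 90.0, 126.9]
force: [-0.7, 0.6, 0.3]
gripper_width: 71.0
time_s: 24.57
ee_pos: [550.5, -268.6, 124.3]
ee_rot: [63.4, 89.5, -26.8]
force: [0.6, -1.1, -0.3]
gripper_width: 75.2
t 24.62 pos [ 548.9 -267.9  121.7] w 78.8 offset [   1.6   68.2 -147.5] rot [-0.2  0.1 -0.2] q [-27.  25.  93.   0.  62. -27.]
```

View pics/w15.png

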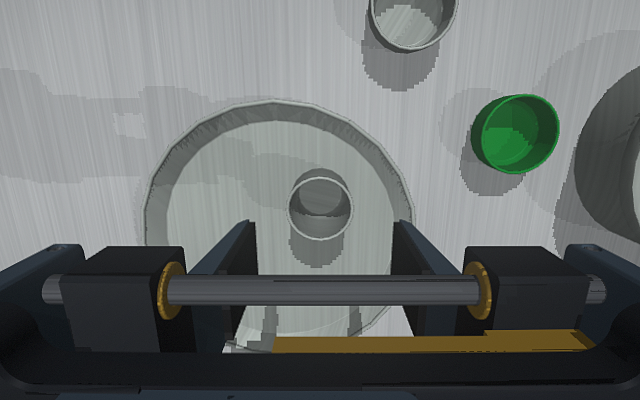

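The deep katori stands upright on the thali floor, rim at (320,208). Moving to the wide katori.

```bash
python3 -m handwheel '{"gripper":[0,0,0,0,0],"offset":[[0,17,-37],[0,34,-74],[0,51,-111],[0,67,-146],[0,67,-146]],"rot":[[0,0,0],[0,0,0],[0,0,0],[0,0,0],[0,0,0]]}';python3 -m handwheel '{"gripper":[0,0,0,0],"offset":[[0,0,0],[0,0,0],[0,0,0],[0,0,0]],"rot":[[0,0,0],[0,0,0],[0,0,0],[0,0,0]]}'
python3 - <<'E'
from h import *
i=grab_frame("wrist")[:,:,::-1]; crop(i,200,100,260,190,3,"pics/w16.png")
E
python3 g.py 617.5 -120.5 5 0
```

```text
time_s: 25.03
ee_pos: [616.6, -115.1, 117.4]
ee_rot: [-157.1, 89.8, 113.0]
force: [-0.3, -0.1, 0.6]
gripper_width: 91.1
time_s: 25.37
ee_pos: [614.4, -122.8, 119.1]
ee_rot: [-89.6, 89.9, -179.9]
force: [0.3, -0.5, 0.1]
gripper_width: 91.5
t 25.42 pos [ 614.5 -122.8  119.4] w 91.3 offset [114.4   3.   -2.3] rot [-0.3  0.   0. ] q [-12.  27.  90.  -0.  63. -12.]
```

View pics/w16.png

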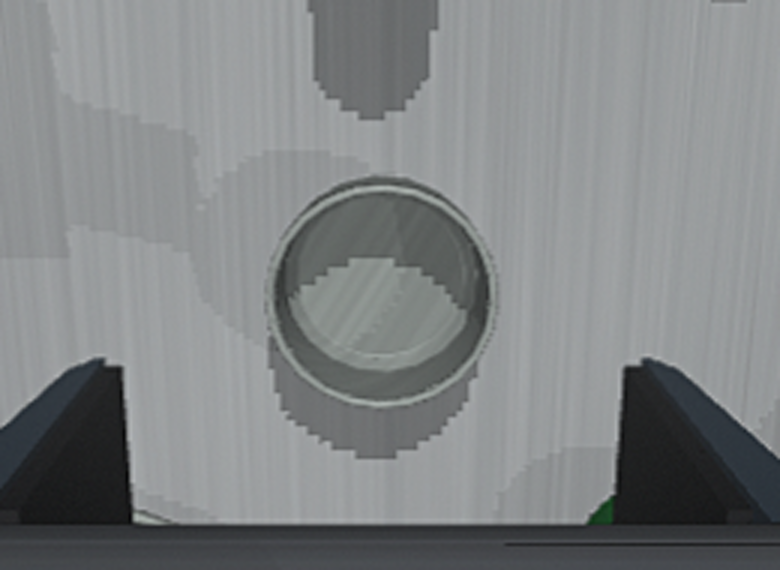

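The steel (not green) wide katori's rim is centred in the crop at (382,296), which is picture pixel (327.2,198.5).

```bash
python3 - <<'E'
from h import *
c=cam("wrist"); print(onz(c,327.2,198.5,28))
E
python3 -m handwheel '{"gripper":[0,0,0,0,0],"offset":[[35,3,-2],[70,3,-2],[100,3,-2],[112,3,-2],[114,3,-2]],"rot":[[0,0,0],[0,0,0],[0,0,0],[0,0,0],[0,0,0]]}';python3 -m handwheel '{"gripper":[0.45,0.45,0.45,0.45,0.45],"offset":[[0,0,0],[0,0,0],[0,0,0],[0,0,0],[0,0,0]],"rot":[[0,0,0],[0,0,0],[0,0,0],[0,0,0],[0,0,0]]}' 12;python3 -m handwheel '{"gripper":[0.45,0.45,0.45,0.45],"offset":[[0,0,0],[0,0,0],[0,0,0],[0,0,0]],"rot":[[0,0,0],[0,0,0],[0,0,0],[0,0,0]]}' 12
```

```text
[ 616.63139266 -119.0517709 ]
time_s: 25.83
ee_pos: [615.9, -119.8, 2.9]
ee_rot: [-101.7, 89.7, 168.1]
force: [-0.6, -0.3, -0.3]
gripper_width: 90.9
time_s: 26.25
ee_pos: [618.9, -119.7, 7.2]
ee_rot: [76.4, 89.9, -13.8]
force: [-0.8, 0.8, 4.4]
gripper_width: 62.0
time_s: 26.58
ee_pos: [618.9, -119.6, 7.2]
ee_rot: [76.0, 89.9, -14.1]
force: [-1.4, 1.5, 5.0]
gripper_width: 62.6
```

```bash
python3 -m handwheel '{"gripper":[0.45,0.45,0.45,0.45,0.45],"offset":[[-15,0,0],[-40,0,0],[-75,0,0],[-108,0,0],[-113,0,0]],"rot":[[0,0,0],[0,0,0],[0,0,0],[0,0,0],[0,0,0]]}';python3 -m handwheel '{"gripper":[0.45,0.45,0.45],"offset":[[0,0,0],[0,0,0],[0,0,0]],"rot":[[0,0,0],[0,0,0],[0,0,0]]}'
python3 - <<'E'
from h import *
i=grab_frame("wrist")[:,:,::-1]; crop(i,160,120,340,240,2,"pics/w17.png")
i=grab_frame("side")[:,:,::-1]; crop(i,230,60,240,200,3,"pics/d5.png")
E
python3 g.py 548 -353 120 30
```

```text
time_s: 27.0
ee_pos: [621.7, -120.1, 125.2]
ee_rot: [78.8, 89.3, -11.4]
force: [0.7, 0.1, -0.0]
gripper_width: 62.3
time_s: 27.25
ee_pos: [616.9, -119.2, 116.8]
ee_rot: [-102.3, 89.8, 167.6]
force: [0.7, -0.4, -0.8]
gripper_width: 62.2
t 27.35 pos [ 617.  -119.2  116.6] w 62.2 offset [ -3.3 -68.4 234. ] rot [-30.2  -0.1   0.2] q [-12.  27.  90.   0.  63. -12.]
```

View pics/w17.png

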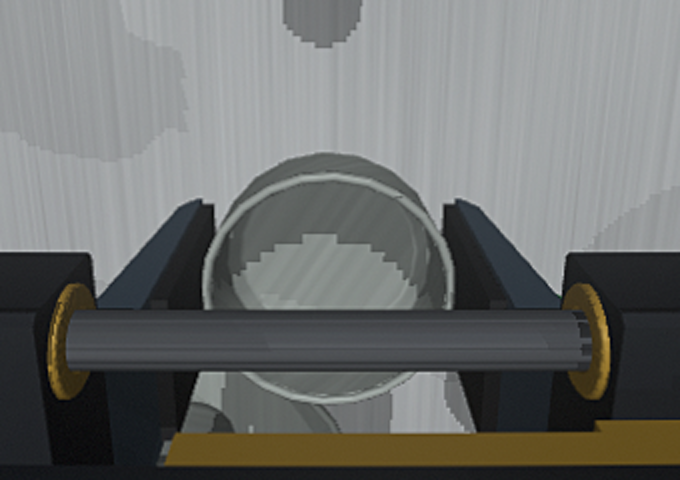

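View pics/d5.png

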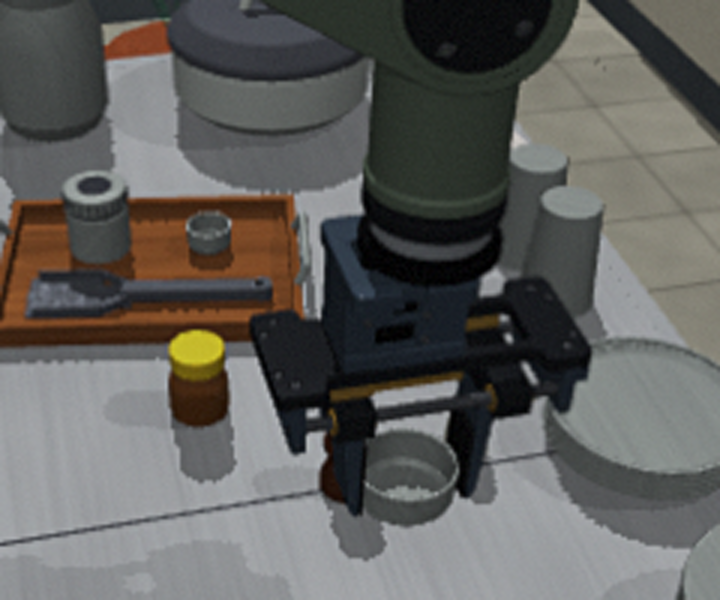

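Held level, and the side view shows the tray layout intact. Carrying it to the thali.

```bash
python3 -m handwheel '{"gripper":[0.45,0.45,0.45,0.45,0.45],"offset":[[-3,-11,36],[-3,-21,72],[-3,-32,108],[-3,-42,144],[-3,-53,180]],"rot":[[-6,0,0],[-12,0,0],[-18,0,0],[-24,0,0],[-30,0,0]]}'; python3 g.py 548 -354 120 30
```

```text
time_s: 27.77
ee_pos: [563.6, -300.5, 120.2]
ee_rot: [-151.9, 89.9, 148.3]
force: [0.4, 0.6, -0.7]
gripper_width: 62.3
t 27.77 pos [ 563.6 -300.5  120.2] w 62.3 offset [  0.2 -40.4  38.5] rot [ 0.2 -0.1  0.1] q [-29.  28.  88.   0.  64. -59.]
```

```bash
python3 -m handwheel '{"gripper":[0.45,0.45,0.45,0.45,0.45],"offset":[[0,-20,20],[0,-40,40],[0,-40,40],[0,-40,40],[0,-40,40]],"rot":[[0,0,0],[0,0,0],[0,0,0],[0,0,0],[0,0,0]]}'; python3 -m handwheel '{"gripper":[0.45],"offset":[[0,0,0]],"rot":[[0,0,0]]}'
python3 - <<'E'
from h import *
i=grab_frame("wrist")[:,:,::-1]; cv2.imwrite("pics/w18.png",i)
i=grab_frame("side")[:,:,::-1]; crop(i,220,200,240,190,3,"pics/d6.png")
i=grab_frame("scene")[:,:,::-1]; crop(i,120,60,200,170,3.5,"pics/s7.png")
E
python3 g.py 548 -354 120 30
```

```text
time_s: 28.18
ee_pos: [549.5, -353.2, 120.4]
ee_rot: [-168.9, 89.9, 131.0]
force: [-0.2, 0.1, -0.6]
gripper_width: 62.3
time_s: 28.27
ee_pos: [550.0, -352.6, 121.0]
ee_rot: [-170.6, 89.9, 129.3]
force: [0.5, 0.6, -1.5]
gripper_width: 62.2
t 28.42 pos [ 550.3 -352.8  121.6] w 62.3 offset [ 1.6 -2.6 -0.1] rot [-0.1 -0.  -0. ] q [-34.  29.  86.   0.  65. -64.]
```

View pics/w18.png

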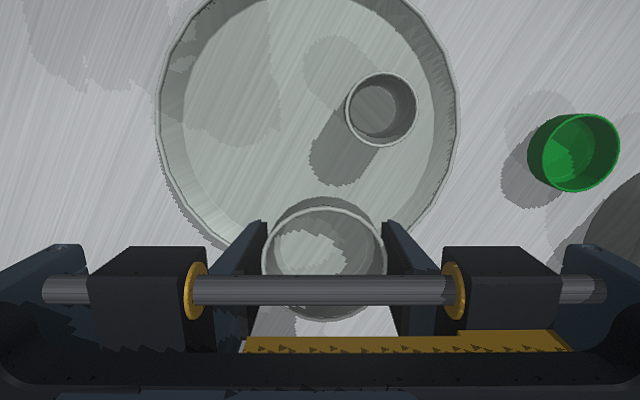

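View pics/d6.png

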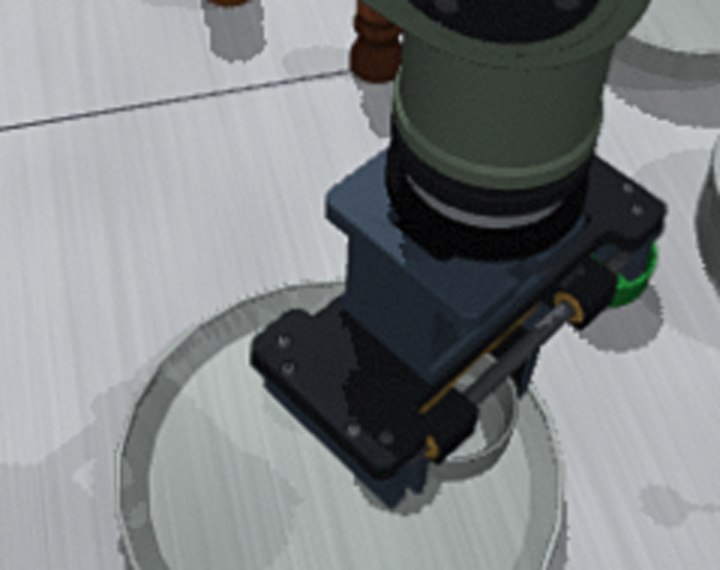

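View pics/s7.png

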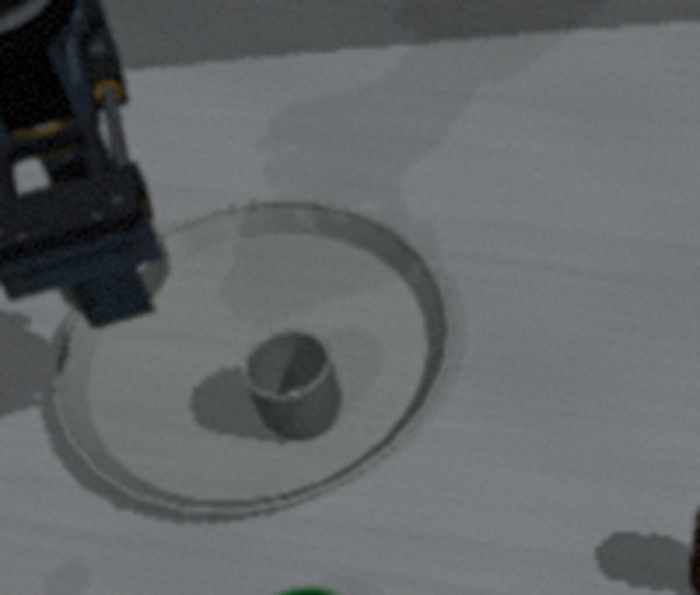

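Run:
```python
from h import *
from scipy.optimize import least_squares
c=cam("wrist");q=np.array([onz(c,u,v,16) for u,v in [(157,115),(461,115),(168,60),(448,60),(176,200),(440,190)]])
f=least_squares(lambda x:np.hypot(*(q-x[:2]).T)-x[2],[508,-313,122]);print(f.x,f.fun)
print("deep",onz(c,380.5,109,53))
```

```text
[ 511.986192   -314.52571143  124.93053077] [-1.14852697  1.64888222 -1.03479289  0.8996777   2.24193582 -2.60717587]
deep [ 546.68603733 -267.95581434]
```

Thali centre refined to about (511,-312), so the wide katori will land near thali (38,-41) and the deep is at (36,44). Lowering.

```bash
python3 -m handwheel '{"gripper":[0.45,0.45,0.45,0.45,0.45],"offset":[[30,0,0],[60,0,0],[85,0,0],[99,0,0],[103,0,0]],"rot":[[0,0,0],[0,0,0],[0,0,0],[0,0,0],[0,0,0]]}';python3 -m handwheel '{"gripper":[0.45,0.45,0.45],"offset":[[0,0,0],[0,0,0],[0,0,0]],"rot":[[0,0,0],[0,0,0],[0,0,0]]}'
```

```text
time_s: 28.83
ee_pos: [548.5, -352.0, 15.6]
ee_rot: [-154.5, 89.7, 145.4]
force: [-0.6, 0.3, -0.8]
gripper_width: 62.6
time_s: 29.08
ee_pos: [551.0, -354.4, 20.3]
ee_rot: [26.9, 89.8, -33.2]
force: [-0.1, 0.8, 0.0]
gripper_width: 62.2
```

```bash
python3 -m handwheel '{"gripper":[0.45,0.45,0.45,0.45],"offset":[[2,0,0],[5,0,0],[7,0,0],[7,0,0]],"rot":[[0,0,0],[0,0,0],[0,0,0],[0,0,0]]}';python3 -m handwheel '{"gripper":[0.45,0.45,0.45],"offset":[[1,0,0],[1.5,0,0],[1.5,0,0]],"rot":[[0,0,0],[0,0,0],[0,0,0]]}'
```

```text
time_s: 29.42
ee_pos: [549.6, -353.8, 11.4]
ee_rot: [-160.3, 90.0, 139.5]
force: [-0.9, 0.3, -0.6]
gripper_width: 62.1
time_s: 29.67
ee_pos: [549.9, -354.0, 10.3]
ee_rot: [36.8, 90.0, -23.3]
force: [-0.7, 1.3, -0.3]
gripper_width: 62.3
```

```bash
python3 -m handwheel '{"gripper":[0.45,0.45,0.45],"offset":[[1,0,0],[1,0,0],[1,0,0]],"rot":[[0,0,0],[0,0,0],[0,0,0]]}'
```

```text
time_s: 29.92
ee_pos: [549.9, -354.0, 10.2]
ee_rot: [30.7, 90.0, -29.5]
force: [-2.2, 1.2, 4.9]
gripper_width: 62.4
```

Contact at the expected height. Release to about 76 mm and rise.

```bash
python3 -m handwheel '{"gripper":[0.16,0.16,0.16,0.16],"offset":[[-0.7,0,0],[-0.7,0,0],[-0.7,0,0],[-0.7,0,0]],"rot":[[0,0,0],[0,0,0],[0,0,0],[0,0,0]]}' 12; python3 -m handwheel '{"gripper":[0.16,0.16,0.16,0.16,0],"offset":[[-15,0,0],[-45,0,0],[-80,0,0],[-115,0,0],[-140,0,0]],"rot":[[0,0,0],[0,0,0],[0,0,0],[0,0,0],[0,0,0]]}';python3 -m handwheel '{"gripper":[0,0,0,0,0],"offset":[[0,0,-40],[0,0,-80],[0,0,-120],[0,0,-160],[0,0,-200]],"rot":[[0,0,0],[0,0,0],[0,0,0],[0,0,0],[0,0,0]]}'; python3 -m handwheel '{"gripper":[0,0,0,0],"offset":[[0,0,0],[0,0,0],[0,0,0],[0,0,0]],"rot":[[0,0,0],[0,0,0],[0,0,0],[0,0,0]]}'
python3 - <<'E'
from h import *
i=grab_frame("side")[:,:,::-1]; cv2.imwrite("pics/d7.png",i)
i=grab_frame("scene")[:,:,::-1]; cv2.imwrite("pics/s8.png",i); crop(i,120,100,200,150,4,"pics/s8c.png")
E
```

```text
time_s: 30.25
ee_pos: [549.9, -353.9, 9.7]
ee_rot: [115.5, 90.0, 55.3]
force: [-1.3, -0.1, 0.3]
gripper_width: 76.7
time_s: 30.67
ee_pos: [550.7, -354.4, 153.0]
ee_rot: [28.1, 89.8, -32.1]
force: [0.6, -0.1, 1.0]
gripper_width: 80.9
time_s: 31.08
ee_pos: [449.1, -179.0, 149.7]
ee_rot: [117.2, 90.0, 57.0]
force: [0.7, 1.0, -0.2]
gripper_width: 91.5
time_s: 31.42
ee_pos: [451.5, -181.5, 150.1]
ee_rot: [30.1, 89.9, -30.0]
force: [0.1, -0.3, -0.1]
gripper_width: 91.4
```

View pics/d7.png

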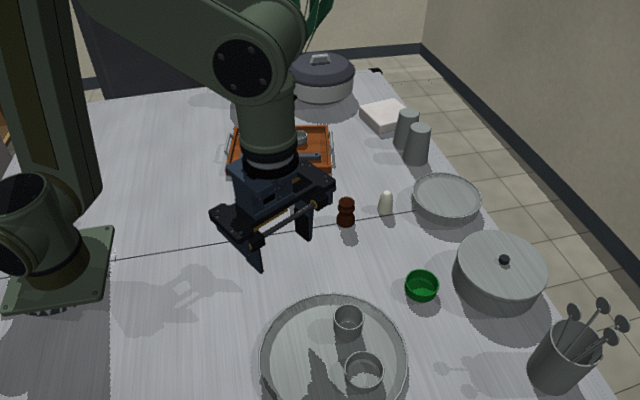

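View pics/s8.png

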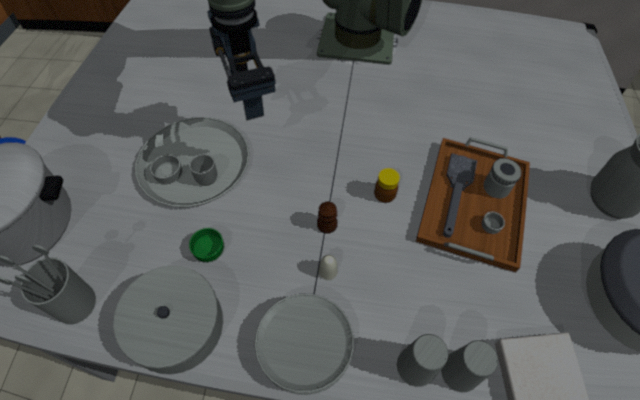

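View pics/s8c.png

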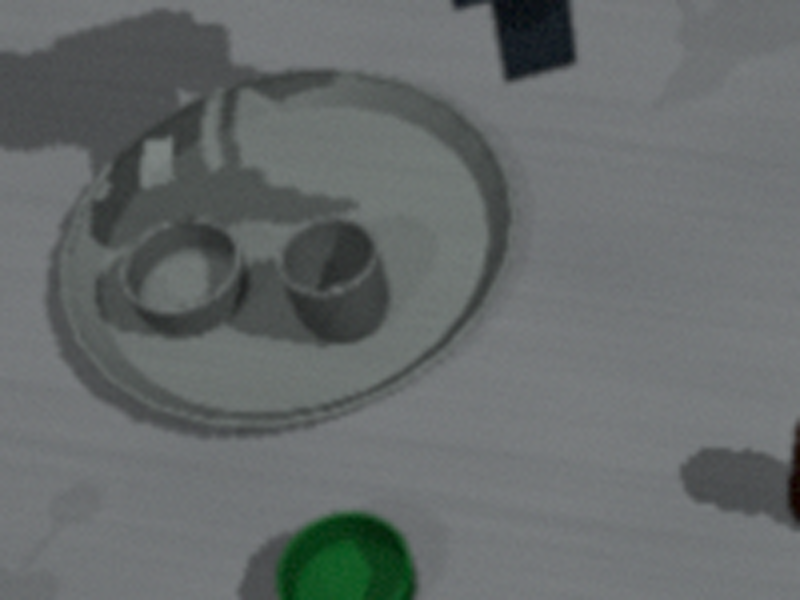

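All five are upright, and the bystanders appear unmoved. A final numeric check from this crop (wide rim at (185,277), deep rim at (330,257)) and from the tray.

Run:
```python
from h import *
from scipy.optimize import least_squares
S=cam("scene");D=cam("side");s=lambda x,y:(120+(x+.5)/4-.5,100+(y+.5)/4-.5)
q=np.array([onz(S,*s(*p),16) for p in [(60,270),(320,68),(510,200),(250,425),(420,95),(430,345)]])
f=least_squares(lambda x:np.hypot(*(q-x[:2]).T)-x[2],[508,-313,122]);print("thali",f.x)
for n,p,z in(("wide",(184,277),31),("deep",(330,257),53)):
    w=onz(S,*s(*p),z);print(n,w,w-f.x[:2],np.hypot(*(w-f.x[:2])))
w=onz(D,363.5,370,31);v=onz(D,348.5,318,53);print("side",w,v)
o=np.array([517,301.7]);e=np.array([.98,-.199]);k=np.array([.199,.98])
for n,p,z in(("dabba",(504,168),74),("small",(494,222),30),("scoop h end",(450,233),15),("blade end",(462,155),19)):
    d=onz(S,*p,z)-o;print(n,d@e,d@k)
a=cv2.imread("pics/scene0.png").astype(int);b=cv2.imread("pics/s8.png").astype(int)
for n,(u,v) in (("pickle",(375,160)),("mill",(312,198)),("salt",(314,250))):
    A=a[v:v+45,u:u+32].astype(np.uint8);B=b[v-6:v+51,u-6:u+38].astype(np.uint8);m=cv2.matchTemplate(B,A,cv2.TM_CCOEFF_NORMED);print(n,cv2.minMaxLoc(m)[1::2])
```

```text
thali [ 508.4326197  -316.1606187   122.61818116]
wide [ 556.96744647 -350.12525365] [ 48.53482677 -33.96463495] 59.238719064717685
deep [ 547.91190268 -266.62517549] [39.47928299 49.53544321] 63.343302087447015
side [ 549.71349519 -358.1890152 ] [ 547.59676462 -273.45835042]
dabba -48.89678449962718 31.035422184834758
small 55.249305237565366 38.327544489389815
scoop h end 100.60808436226321 -38.43698908715202
blade end -102.3978945206157 -48.972057954218265
pickle (0.9191612601280212, (6, 6))
mill (0.9976402521133423, (6, 6))
salt (0.9952335357666016, (6, 6))
```

```bash
python3 -c "
from workcell import *
print(job_done(), state()['time_s'])"
```

```text
the job is handed in; nothing more can be done
the job is handed in; nothing more can be done
```

Lunch is laid and the job was handed in at about 31.6 s. The dabba, small katori and scoop are in the tray, and the deep and wide katoris are side by side on the thali's far half. I lowered each one until the wrist force showed contact, then released it.

**Last checks:**

| Thing | Position in its thali or tray frame (mm) | Where the numbers come from |
|---|---|---|
| Wide katori | about (38 to 49, -34 to -46), within about 60 of the centre | scene and side pictures, thali centre from several views |
| Deep katori | about (36 to 39, 38 to 50), within about 64 of the centre | scene and side pictures, thali centre from several views |
| Dabba | (-49, 31) | scene picture |
| Small katori | (55, 38) | scene picture |
| Scoop | centre near (0, -44), about 3° off lengthwise | scene picture |

- **Upright or flat:** all five looked so in the final pictures; I did not measure the tilt.
- **Bystanders:** the pickle jar, pepper mill and salt shaker showed no pixel shift between the first and last scene pictures. The jar's match was only 0.92, probably because a shadow changed. The green bowl was not touched.
- **Disagreement:** the camera views differed by up to about 8 mm on the thali's centre and the wide katori's place, but every reading stays within the limits.

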